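# Open the glue press: free the pawl, fold out the crank, wind up

## Task

The glue in the laminated blank has set, so open the bench screw press. Swing the red-knobbed locking pawl well clear of the ratchet wheel (it blocks the crank), fold the black crank handle up until it stands fully upright, and then wind the crank anticlockwise by that handle until there is at least a centimetre of air between platen and blank. Leave the blank lying on the press base, the pawl off, the handle standing, and the other things on the bench where they are.

Things in the scene. Friction and masses are not known exactly. Their poses are not given: they have to be found in the camera images.
- press: Green bench screw press, immovable. Base plate 160 (x) by 240 mm (y), top 12 mm high. Origin: centre of its underside, below the screw; z up, -x is its front (roughly to the robot). Two columns at y = +-96 mm carry a 46 by 232 mm crosshead, top 138 mm high; above that only the dark 80 mm ratchet wheel (top 154), crank, handle and pawl. All heights are above the bench.
- crank_hub (a point): Point on the vertical screw axis at the crank arm's upper face, 174.5 mm high. The arm, an 18 mm wide dark bar fixed to the ratchet wheel, runs from here to the handle's hinge, at the start to the press's front left (130 degrees anticlockwise from its +x). The screw's end stands 2.5 mm out of the hub and rises with the platen.
- crank (a joint): Angle of crank and ratchet wheel about the screw axis, 0 at the start; grows anticlockwise seen from above (winding up). One turn (6.283 rad) raises the platen 10 mm; range 0 to 13.5. Takes about 3 N at the handle and stays where it is left; with the pawl in it gives about 0.03 rad and locks.
- pawl (a joint): Flat steel locking pawl on the right (-y) half of the crosshead, turning on a vertical pin. 0 = nose fully in the ratchet wheel, crank locked; grows anticlockwise seen from above, that is as its red knob is moved away from the press's front (+x). Nose is out of the teeth from about 0.2 on; end of travel 0.75 rad. Takes about 1 N at the knob and stays where it is left.
- pawl_pin (a point): Point on the pawl's vertical pin axis, level with the middle of its knob (177.5 mm high; the pin itself ends at 159 mm). In the press's frame at x = -0.5, y = -72.7 mm.
- pawl_knob (a point): Centre of the upright red knob on the pawl's tail, 68 mm from the pin: 19 mm thick, from the lever's upper face at 152 mm to 194 mm high, this point 177.5 mm high. With the pawl in it stands at x = -21, y = -138 mm of the press.
- crank_handle (a joint): Fold angle of the crank handle. 0 = folded flat above the arm, pointing inwards to the screw axis; grows as its free end is lifted up and outwards over the hinge; 1.571 = upright, against its stop. Stiff hinge (0.1 N m, about 2 N at the grip): stays where it is left.
- handle_hinge (a point): Centre of the handle's hinge at the crank arm's outer end, 75 mm from the screw axis, 192.5 mm high. The hinge axis is level and square to the arm; its lugs are 22 mm wide and reach up to 198 mm.
- handle_grip (a point): Point on the crank handle's axis, 50 mm from the hinge, in its black grip sleeve: round, 20 mm thick, 13 to 74 mm from the hinge, spinning freely about its own axis. Folded, it lies 192.5 mm high with 8 mm of air below it, 25 mm from the screw axis; upright, straight above the hinge, 242.5 mm high.
- platen (a joint): Height in m of the steel pressing plate above its starting position, at which it just touches the blank (under 1 mm of air); coupled to the crank by the screw, 10 mm a turn. It cannot be lifted by itself.
- blank_center (a point): Centre of the glued blank, three wood layers (pale, dark, pale), 88 by 128 by 40 mm, loose, lying on the press base under the platen.
- glue_bottle: White glue bottle with red cap, 57 mm wide, 146 mm tall, standing behind the press; origin at the centre of its foot. Bystander.
- brush: Flat brush with a green handle, about 200 mm long, lying to the left of the press; origin at its underside. Bystander.
- offcut: Pale wooden offcut, 59 by 124 by 35 mm, lying behind the press; origin at the centre of its underside. Bystander.
- sanding_block: Brown sanding block, 71 by 100 by 25 mm, lying in front of the press; origin at the centre of its underside. Bystander.
There are look-alikes about, which are no part of the job. Of the things like the part that bears blank_center, leave any that is purple; of the rest the smaller one is meant.

How it is judged:
By the outcome, as a careful person would: the job done as asked, in the order asked, and still so for the second after the job is handed in, with the robot touching nothing.
It also fails if it takes over 59 s, if anything falls off the work surface, if the arm or the gripper's body presses on something with over 40 N, if the wrist force passes 120 N, or if a joint passes its speed limit or range.

## Robot

A 6-joint arm with a two-finger parallel gripper is mounted at the origin on a cart in front of the work surface, level with it; the furniture and walls round the work are solid. World frame = base frame: x ahead of the robot, y to its left, z up, the work surface at z = 0. Lengths are in m, angles in rad, forces in N, time in s.
With the tool pointing down it reaches from about 0.35 to 0.975 m from the base axis. Payload 17.4 kg.
Tool frame: the origin (TCP) lies between the finger pads; the fingertips stand 19 mm ahead of it and the grasp point (between the pads) is the TCP; x points along the fingers, z is the direction in which the jaws open and shut, and the axes are right-handed (so a half turn about x gives the same grasp; the last joint's range is limited). The gripper opens to 85 mm and grips with 20 to 120 N. Pads are 22 mm wide; open, the fingers measure 114 mm over their backs; the gripper's body (76 mm by 85 mm) begins 54 mm behind the grasp point. The pads swing forward as they close: fully open they stand 13 mm farther back than shut.
Start: joints at [-1.256, 0.116, 1.442, -0, 1.584, -0.038], TCP at [0.233, -0.633, 0.25] pointing down, gripper open.
Joint ranges: [-2.83, 2.83], [-0.83, 2.19], [0.07, 2.5], [-1.14, 4.28], [0.01, 3], [-2.97, 2.97]. Speed limits (rad/s): [1.89, 1.89, 2.22, 3.14, 3.14, 3.14].

## Interface

Orientations are given as a 3x3 rotation matrix whose columns are the frame's x, y, z axes.
In Python, from station import r gives the robot as it stands. The module is installed in compiled form; this text tells all that it offers.
- The arm moves only by the tool move_arm, never from a script. Its argument "deltas" is a list of rows, each an object of numbers: "claw": the finger opening in m, from 0 to 0.0854; "dx", "dy", "dz": the shift along the tool's x, y, z in m; "wx", "wy", "wz": the turn, a rotation vector about the tool's x, y, z in degrees. A call has 1 to 20 rows; each row is the pose to reach, as a shift and turn from the pose measured when the call began, along the tool's axes at that moment; what a row does not reach only later rows make up. A row lasts 1/10 s, in which the tool goes at most 50 mm and 8.59 degrees, less where a joint would pass 70% of its speed; a pose out of reach is approached as far as the arm can. A call with a gripper value outside its range is refused whole. The fingers move at their own pace and stop on an object; the grip force is fixed at half the most. Time passes only in rows, so rows that repeat a pose let the fingers close. It gives the time, the measured TCP pose, the force and the opening at its end, in the units of the state.
- r.get_obs(): the state, without advancing time (a new reading comes with each control period).
- r.read_camera(name): name is "scene" or "side" or "wrist"; returns a dict with "frame" (480x640x3 uint8, red, green, blue), "mtx" (3x3 intrinsics, pixels), "D" ([k1, k2, p1, p2, k3] as OpenCV has them; the pictures are not rectified), "cam_to_world" (4x4, takes a point from camera to world coordinates). Camera axes: x right, y down, z forward; pixel columns grow to the right and rows downward; lengths in m; the calibration is good to about 2 mm. A picture is of the moment at which its call begins. There is no depth.
- r.hand_in(): hands the job in, once; it reports no verdict.
The state is a dict: "time": time; "qpos": joint angles; "joint_vel": joint speeds; "tau": joint torques, N m; "tool_pos": TCP position; "ee_rot": TCP orientation; "ft_force": force on the tool from outside, world axes, zero at the start; "ft_torque": the same for the moment, N m; "opening": opening from 0.0 (shut) to 1.0 (fully open).
Only numpy, scipy, OpenCV 4.12 (cv2) and the standard library are available. Lean on these libraries where they do the work, as an engineer would, in place of code of your own. Each camera call takes 0.05 s, during which the arm holds its last target.

## Working session

There is one attempt and no reset: what is moved stays moved. The work goes in short steps, Python scripts to look and compute and a tool call to move; the robot and the scene stay as the last step left them, time stands still between calls to the robot, and variables do not carry over. Pictures are saved under pics/ and viewed, and the job is handed in when it is done.

Besides the shell and the picture viewer there is one more tool, called after "Request:" as name([rows], argument=value, ...), one row to a line, values as JSON. move_arm: Moves the arm, as the interface text tells. Its arguments: {"type":"object","properties":{"deltas":{"type":"array"}},"required":["deltas"]}

```bash
mkdir -p pics; python3 - <<'E'
from station import r
import cv2,numpy as np
for n in ("scene","side","wrist"):
    c=r.read_camera(n); cv2.imwrite(f"pics/{n}0.png",c["frame"][:,:,::-1])
    print(n,c["mtx"].tolist(),c["D"],np.round(c["cam_to_world"],3).tolist())
o=r.get_obs();print(o)
E
```

```text
scene [[587.005945223958, 0.0, 314.890011614158], [0.0, 587.005945223958, 237.12259783194276], [0.0, 0.0, 1.0]] [-0.1703988  0.         0.         0.         0.       ] [[0.582, -0.5, 0.642, -0.465], [-0.813, -0.372, 0.448, -0.739], [0.015, -0.782, -0.623, 1.159], [0.0, 0.0, 0.0, 1.0]]
side [[517.9839639361801, 0.0, 313.05054122128536], [0.0, 517.9839639361801, 241.23091776732048], [0.0, 0.0, 1.0]] [-0.0203058  0.         0.         0.         0.       ] [[-0.892, -0.181, 0.415, 0.041], [-0.452, 0.392, -0.801, 1.002], [-0.017, -0.902, -0.431, 0.673], [0.0, 0.0, 0.0, 1.0]]
wrist [[383.4036761812016, 0.0, 314.4747402710447], [0.0, 383.4036761812016, 234.5823175511769], [0.0, 0.0, 1.0]] [-0.05998253  0.          0.          0.          0.        ] [[0.345, -0.891, -0.295, 0.309], [-0.939, -0.327, -0.108, -0.606], [-0.0, 0.314, -0.95, 0.373], [0.0, 0.0, 0.0, 1.0]]
{'time': 0.15, 'qpos': array([-1.25577365e+00,  1.16396651e-01,  1.44206815e+00, -1.86303290e-05,
        1.58398184e+00, -3.77917051e-02]), 'joint_vel': array([ 2.16438005e-05,  3.84701683e-04, -6.10511907e-04,  1.01281233e-03,
       -4.34771452e-05, -1.50615612e-03]), 'tau': array([ 7.48365073e-04, -7.32504058e+01, -6.32850695e+01, -5.85088628e-05,
        4.96124412e-03,  2.21306578e-05]), 'tool_pos': array([ 0.23319889, -0.63332465,  0.2497448 ]), 'ee_rot': array([[-2.82311718e-04,  9.38404032e-01,  3.45539857e-01],
       [ 8.06196267e-04,  3.45539973e-01, -9.38403686e-01],
       [-9.99999635e-01,  1.36505864e-05, -8.54087811e-04]]), 'ft_force': array([0.59163843, 0.28814709, 0.55880058]), 'ft_torque': array([-0.0195101 , -0.02364967, -0.0370545 ]), 'opening': 1.0041431626642114}
```

View pics/scene0.png

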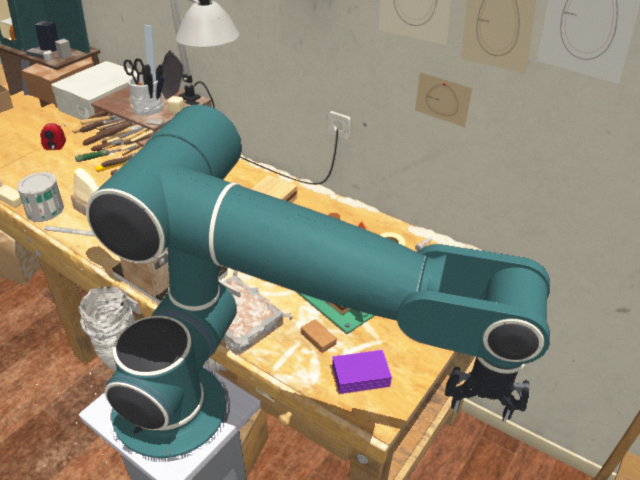

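View pics/side0.png

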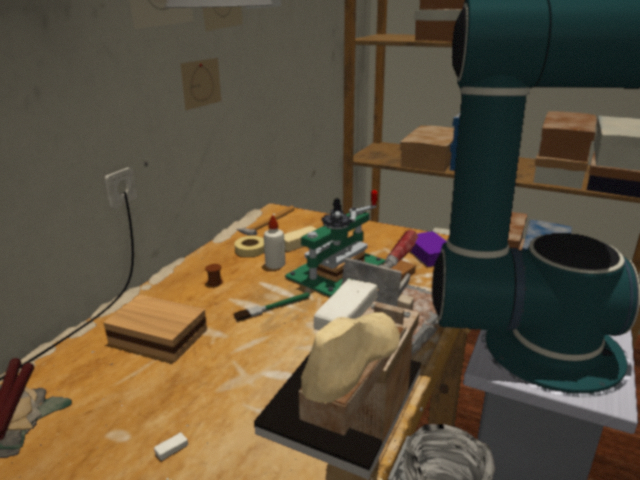

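View pics/wrist0.png

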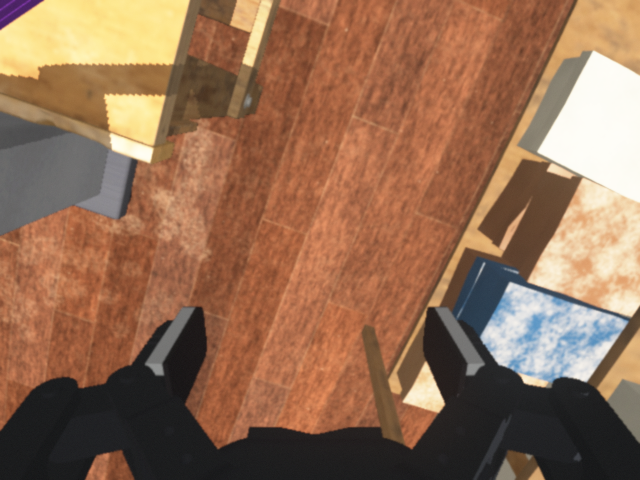

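```bash
cat > h.py <<'E'
from station import r
import cv2,numpy as np
def save(n,name,box=None,s=1):
    c=r.read_camera(n); im=c["frame"][:,:,::-1]
    if box: im=im[box[1]:box[3],box[0]:box[2]]
    im=cv2.resize(im,None,fx=s,fy=s,interpolation=cv2.INTER_CUBIC)
    cv2.imwrite(f"pics/{name}.png",im); np.savez(f"pics/{name}.npz",mtx=c["mtx"],D=c["D"],T=c["cam_to_world"])
    return c
def ray(c,uv):
    p=cv2.undistortPoints(np.array([[uv]],float),c["mtx"],np.array(c["D"]))[0,0]
    T=c["cam_to_world"]; return T[:3,3],T[:3,:3]@np.array([p[0],p[1],1])
def onz(c,uv,z):
    o,d=ray(c,uv); return o+d*(z-o[2])/d[2]
def proj(c,P):
    T=np.linalg.inv(c["cam_to_world"]); P=np.atleast_2d(P)
    return cv2.projectPoints(P.astype(float),cv2.Rodrigues(T[:3,:3])[0],T[:3,3],c["mtx"],np.array(c["D"]))[0][:,0]
E
python3 - <<'E'
from h import *
save("side","side1",(220,180,460,320),3.3)
c=r.read_camera("side")
for uv in [(340,235)]: print(onz(c,uv,.15))
E
```

```text
[ 0.50116985 -0.02782626  0.15      ]
```

View pics/side1.png

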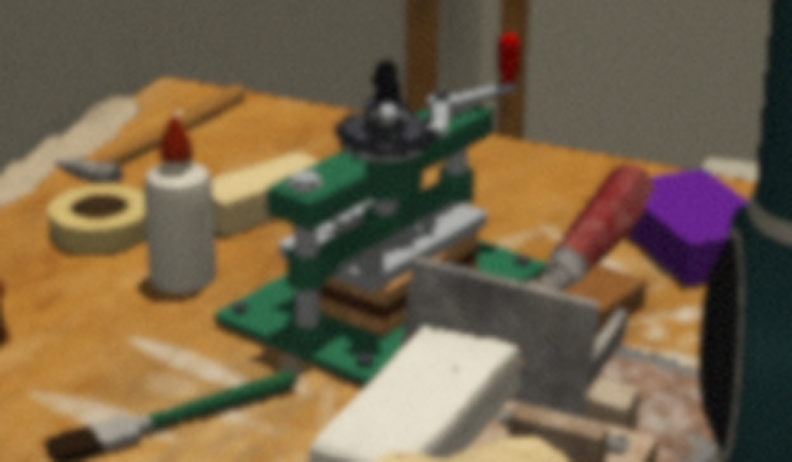

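Request:
move_arm([
  {"dx":-0.05},
  {"dx":-0.1},
  {"dx":-0.15},
  {"dx":-0.2,"dy":0.03,"dz":-0.025},
  {"dx":-0.25,"dy":0.06,"dz":-0.05},
  {"dx":-0.25,"dy":0.1,"dz":-0.085},
  {"dx":-0.25,"dy":0.14,"dz":-0.12},
  {"dx":-0.25,"dy":0.18,"dz":-0.15},
  {"dx":-0.25,"dy":0.22,"dz":-0.185},
  {"dx":-0.25,"dy":0.26,"dz":-0.22},
  {"dx":-0.25,"dy":0.3,"dz":-0.255},
  {"dx":-0.25,"dy":0.34,"dz":-0.29},
  {"dx":-0.25,"dy":0.38,"dz":-0.32},
  {"dx":-0.25,"dy":0.42,"dz":-0.355},
  {"dx":-0.25,"dy":0.46,"dz":-0.39},
  {"dx":-0.25,"dy":0.5,"dz":-0.42},
  {"dx":-0.25,"dy":0.537,"dz":-0.455},
  {"dx":-0.25,"dy":0.537,"dz":-0.455},
])

```text
$.deltas[0]: bad value
```

```bash
python3 - <<'E'
from h import *
save("wrist","w1")
save("scene","s1")
E
```

```text
(no output)
```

View pics/w1.png

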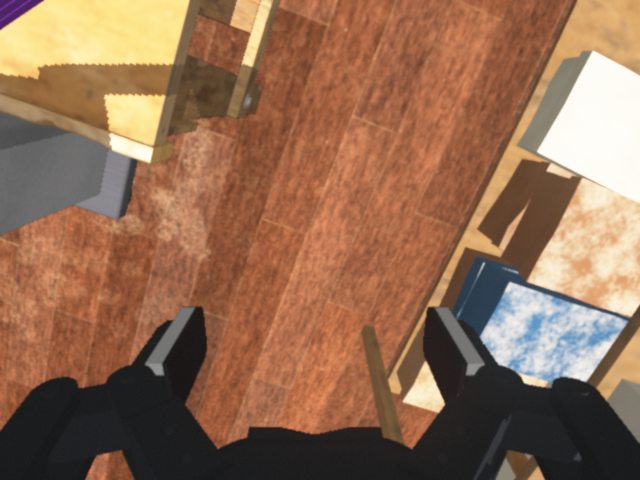

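View pics/s1.png

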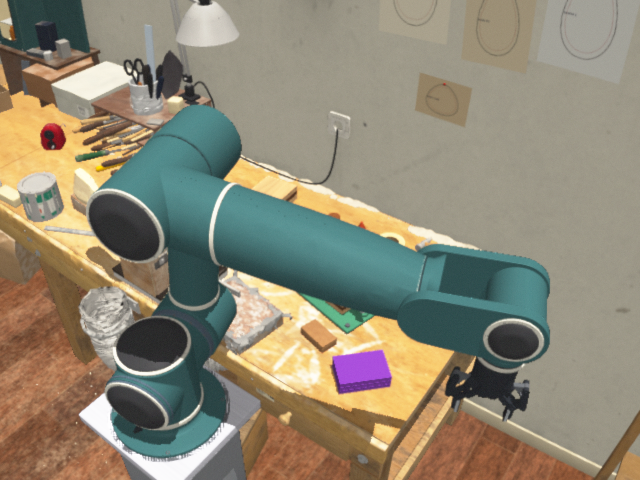

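Request:
move_arm([
  {"claw":0.085,"dx":-0.05,"dy":0,"dz":0,"wx":0,"wy":0,"wz":0},
  {"claw":0.085,"dx":-0.1,"dy":0,"dz":0,"wx":0,"wy":0,"wz":0},
  {"claw":0.085,"dx":-0.15,"dy":0,"dz":0,"wx":0,"wy":0,"wz":0},
  {"claw":0.085,"dx":-0.2,"dy":0.03,"dz":-0.025,"wx":0,"wy":0,"wz":0},
  {"claw":0.085,"dx":-0.25,"dy":0.06,"dz":-0.05,"wx":0,"wy":0,"wz":0},
  {"claw":0.085,"dx":-0.25,"dy":0.1,"dz":-0.085,"wx":0,"wy":0,"wz":0},
  {"claw":0.085,"dx":-0.25,"dy":0.14,"dz":-0.12,"wx":0,"wy":0,"wz":0},
  {"claw":0.085,"dx":-0.25,"dy":0.18,"dz":-0.15,"wx":0,"wy":0,"wz":0},
  {"claw":0.085,"dx":-0.25,"dy":0.22,"dz":-0.185,"wx":0,"wy":0,"wz":0},
  {"claw":0.085,"dx":-0.25,"dy":0.26,"dz":-0.22,"wx":0,"wy":0,"wz":0},
  {"claw":0.085,"dx":-0.25,"dy":0.3,"dz":-0.255,"wx":0,"wy":0,"wz":0},
  {"claw":0.085,"dx":-0.25,"dy":0.34,"dz":-0.29,"wx":0,"wy":0,"wz":0},
  {"claw":0.085,"dx":-0.25,"dy":0.38,"dz":-0.32,"wx":0,"wy":0,"wz":0},
  {"claw":0.085,"dx":-0.25,"dy":0.42,"dz":-0.355,"wx":0,"wy":0,"wz":0},
  {"claw":0.085,"dx":-0.25,"dy":0.46,"dz":-0.39,"wx":0,"wy":0,"wz":0},
  {"claw":0.085,"dx":-0.25,"dy":0.5,"dz":-0.42,"wx":0,"wy":0,"wz":0},
  {"claw":0.085,"dx":-0.25,"dy":0.537,"dz":-0.455,"wx":0,"wy":0,"wz":0},
  {"claw":0.085,"dx":-0.25,"dy":0.537,"dz":-0.455,"wx":0,"wy":0,"wz":0},
])

```text
time: 2.15
tool_pos: [0.5806, -0.0186, 0.5003]
ee_rot: [[0.0, 0.938, 0.346], [0.0, 0.346, -0.938], [-1.0, 0.0, -0.0]]
ft_force: [1.1, -1.6, 0.0]
opening: 0.998
```

```bash
python3 - <<'E'
from h import *
save("wrist","w2")
save("scene","s2")
print(r.get_obs()["tool_pos"],r.get_obs()["qpos"])
E
```

```text
[ 0.58165404 -0.01695413  0.4990055 ] [-7.34520466e-02 -4.23117089e-02  1.20275448e+00  1.11623093e-03
  1.98300049e+00  1.14055119e+00]
```

View pics/w2.png

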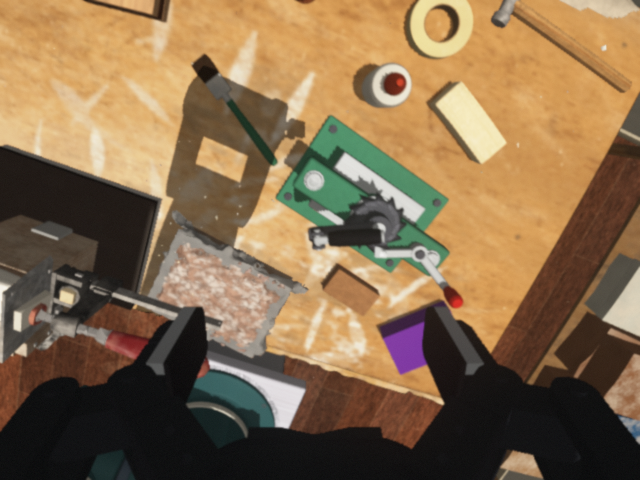

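View pics/s2.png

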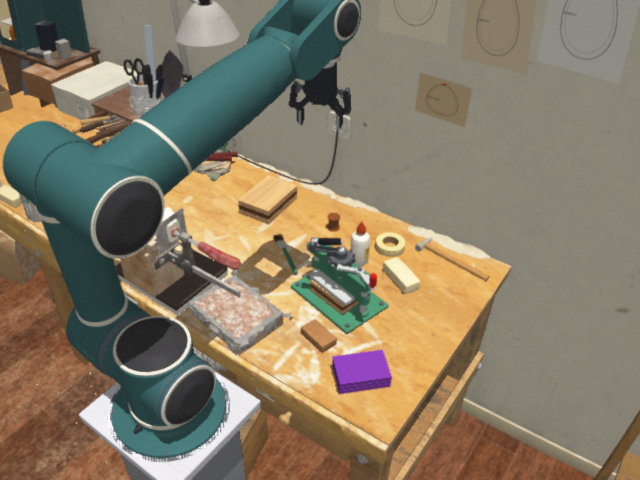

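```bash
python3 - <<'E'
from h import *
for n,b,s in (("w2",(260,100,480,320),2.7),("s2",(270,210,430,340),4.6)):
    im=cv2.imread(f"pics/{n}.png")[b[1]:b[3],b[0]:b[2]]
    cv2.imwrite(f"pics/{n}c.png",cv2.resize(im,None,fx=s,fy=s,interpolation=cv2.INTER_CUBIC))
E
```

```text
(no output)
```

View pics/w2c.png

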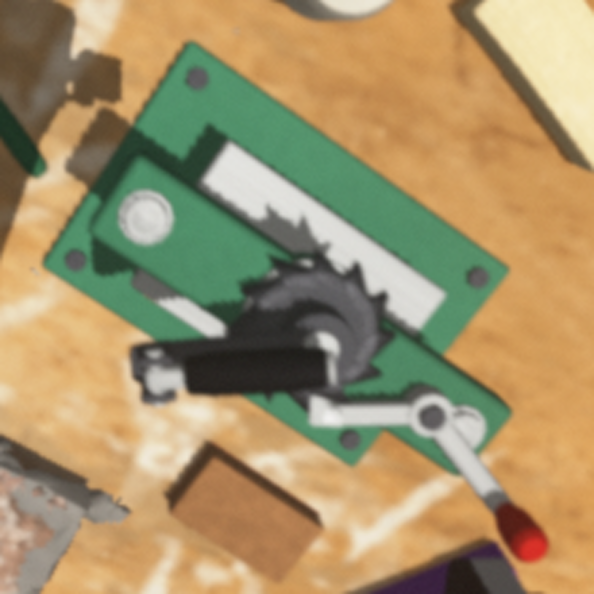

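View pics/s2c.png

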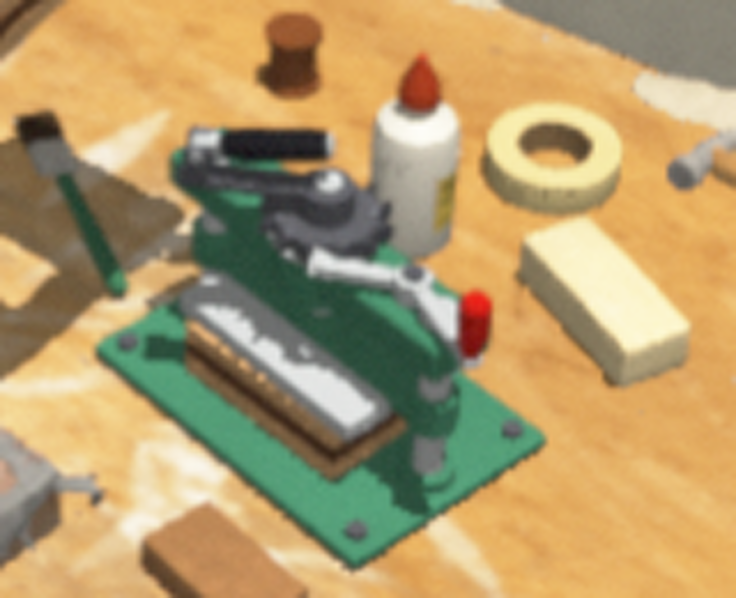

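```bash
cat > fit.py <<'E'
from h import *
from scipy.optimize import least_squares
def L(n):
    d=np.load(f"pics/{n}.npz"); return dict(mtx=d["mtx"],D=d["D"],cam_to_world=d["T"])
cw,cs=L("w2"),L("s2")
W=[((80,120,12),(190,42)),((-80,120,12),(44,264)),((80,-120,12),(507,268)),((-80,-120,12),(354,466)),((-.5,-72.7,159),(431,416)),((-21,-138,194),(532,545))]
S=[((-80,120,12),(98,352)),((-80,-120,12),(355,570)),((80,-120,12),(545,438)),((-21,-138,194),(475,296))]
def sets(): 
    yield cw,np.array([a for a,b in W])/1e3,np.array([b for a,b in W])/2.7+[260,100]
    yield cs,np.array([a for a,b in S])/1e3,np.array([b for a,b in S])/4.6+[270,210]
def tf(p,P):
    c,s=np.cos(p[2]),np.sin(p[2]); return P@np.array([[c,-s,0],[s,c,0],[0,0,1]]).T+[p[0],p[1],0]
def res(p,k=None):
    return np.concatenate([(proj(c,tf(p,P))-uv).ravel() for i,(c,P,uv) in enumerate(sets()) if k is None or i==k])
if __name__=="__main__":
    for k in (None,0,1):
        f=least_squares(res,[.55,-.05,-.2],args=(k,)); print(k,f.x,np.round(res(f.x,k).reshape(-1,2),1).tolist())
E
python3 fit.py
```

```text
None [ 0.55131922 -0.11384746 -0.23651815] [[-0.6, -1.5], [-2.0, 1.2], [2.3, 0.1], [0.2, 1.2], [1.2, 1.0], [0.6, 2.3], [-1.9, -3.5], [-0.2, -3.2], [0.6, -2.3], [-0.1, -1.2]]
0 [ 0.55208922 -0.11299851 -0.23682781] [[-1.0, -2.2], [-2.3, 0.5], [2.0, -0.5], [-0.1, 0.7], [0.9, 0.3], [0.3, 1.6]]
1 [ 0.54399553 -0.11967486 -0.2358657 ] [[-1.8, -1.3], [0.2, -0.5], [1.1, 0.0], [0.4, 1.3]]
```

Request:
move_arm([
  {"claw":0.085,"dx":0.02,"dy":-0.02,"dz":0.022,"wx":-5,"wy":0,"wz":0},
  {"claw":0.085,"dx":0.04,"dy":-0.04,"dz":0.045,"wx":-10,"wy":0,"wz":0},
  {"claw":0.085,"dx":0.06,"dy":-0.06,"dz":0.07,"wx":-15,"wy":0,"wz":0},
  {"claw":0.085,"dx":0.08,"dy":-0.08,"dz":0.092,"wx":-20,"wy":0,"wz":0},
  {"claw":0.085,"dx":0.1,"dy":-0.1,"dz":0.115,"wx":-25,"wy":0,"wz":0},
  {"claw":0.085,"dx":0.12,"dy":-0.12,"dz":0.14,"wx":-30,"wy":0,"wz":0},
  {"claw":0.085,"dx":0.14,"dy":-0.14,"dz":0.162,"wx":-35,"wy":0,"wz":0},
  {"claw":0.085,"dx":0.16,"dy":-0.154,"dz":0.181,"wx":-38.8,"wy":0,"wz":0},
  {"claw":0.085,"dx":0.16,"dy":-0.154,"dz":0.181,"wx":-38.8,"wy":0,"wz":0},
  {"claw":0.085,"dx":0.16,"dy":-0.154,"dz":0.181,"wx":-38.8,"wy":0,"wz":0},
  {"claw":0.085,"dx":0.16,"dy":-0.154,"dz":0.181,"wx":-38.8,"wy":0,"wz":0},
])

```text
time: 3.35
tool_pos: [0.5006, -0.2398, 0.3399]
ee_rot: [[-0.001, 0.512, 0.859], [0.001, 0.859, -0.512], [-1.0, 0.0, -0.001]]
ft_force: [0.2, 0.6, 0.5]
opening: 0.993
```

```bash
python3 - <<'E'
from h import *
save("wrist","w3");save("scene","s3")
print(r.get_obs()["tool_pos"],r.get_obs()["ee_rot"])
for n,b,s in (("w3",(0,0,640,480),1.25),("s3",(270,210,430,340),4.6)):
    im=cv2.imread(f"pics/{n}.png")[b[1]:b[3],b[0]:b[2]]
    cv2.imwrite(f"pics/{n}c.png",cv2.resize(im,None,fx=s,fy=s,interpolation=cv2.INTER_CUBIC))
E
```

```text
[ 0.50074143 -0.23963055  0.33990769] [[-5.07681129e-04  5.10737601e-01  8.59736497e-01]
 [ 5.53006322e-04  8.59736620e-01 -5.10737348e-01]
 [-9.99999718e-01  2.16148005e-04 -7.18913181e-04]]
```

View pics/w3c.png

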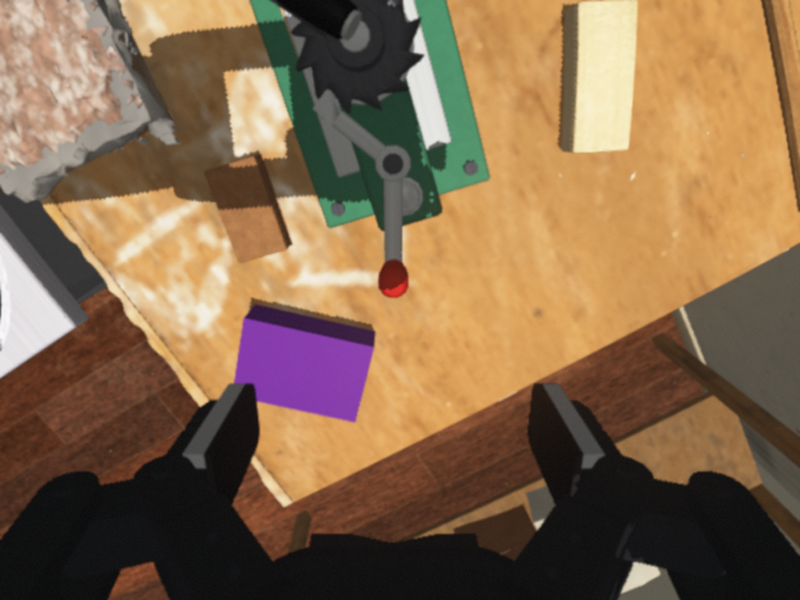

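View pics/s3c.png

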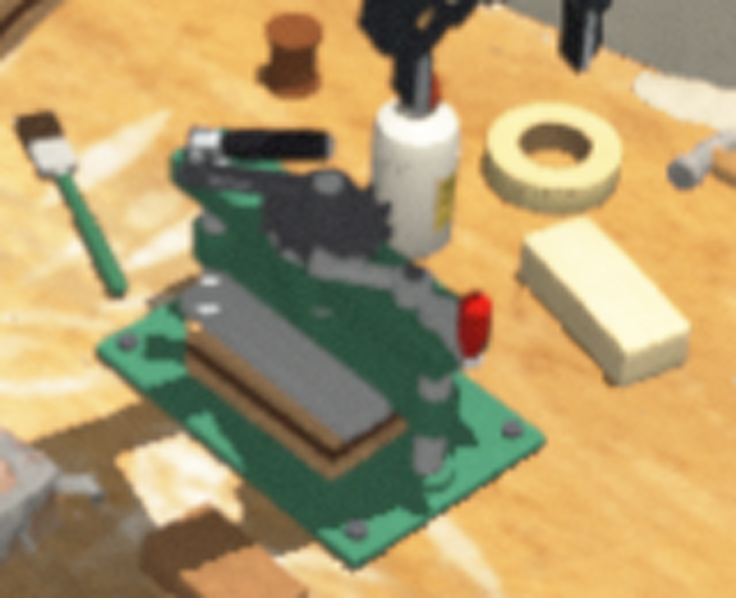

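```bash
cat > fit2.py <<'E'
import fit; from fit import *
c3=L("w3")
W3=[((80,-120,12),(490,178)),((-80,-120,12),(330,226)),((-.5,-72.7,159),(393,163)),((-21,-138,190),(394,280))]
def sets():
    yield cw,np.array([a for a,b in W])/1e3,(np.array([b for a,b in W])+.5)/2.7+[259.5,99.5]
    yield cs,np.array([a for a,b in S])/1e3,(np.array([b for a,b in S])+.5)/4.6+[269.5,209.5]
    yield c3,np.array([a for a,b in W3])/1e3,(np.array([b for a,b in W3])+.5)/1.25-.5
fit.sets=sets
for k in (None,0,1,2):
    f=least_squares(res,[.55,-.05,-.2],args=(k,)); print(k,f.x,np.round(res(f.x,k).reshape(-1,2),1).tolist())
f=least_squares(res,[.55,-.05,-.2])
for uv,z in (((393,163),.159),((394,280),.19)): print(onz(c3,(np.array(uv)+.5)/1.25-.5,z))
print(tf(f.x,np.array([[-.0005,-.0727,.159],[-.021,-.138,.19],[0,0,0]])))
E
python3 fit2.py
```

```text
None [ 0.55187371 -0.11313831 -0.23650436] [[-0.6, -1.7], [-2.0, 1.0], [2.4, -0.1], [0.3, 1.1], [1.2, 0.8], [0.7, 2.1], [-1.5, -3.3], [0.1, -3.0], [0.8, -2.2], [0.2, -1.1], [1.3, -0.8], [-1.4, 1.4], [0.2, -1.6], [-0.8, 1.5]]
0 [ 0.55237897 -0.11235852 -0.23688771] [[-1.0, -2.2], [-2.3, 0.6], [2.1, -0.5], [-0.1, 0.7], [0.9, 0.3], [0.3, 1.6]]
1 [ 0.54458738 -0.11802279 -0.23544158] [[-1.8, -1.2], [0.2, -0.5], [1.1, 0.0], [0.4, 1.3]]
2 [ 0.55237628 -0.11331487 -0.23974752] [[1.5, -0.6], [-1.4, 1.2], [0.6, -1.7], [-0.7, 1.5]]
[ 0.53356947 -0.1846709   0.159     ]
[ 0.50026087 -0.24165215  0.19      ]
[[ 0.5343536  -0.1836974   0.159     ]
 [ 0.4991241  -0.24237638  0.19      ]
 [ 0.55187371 -0.11313831  0.        ]]
```

Request:
move_arm([
  {"claw":0.085,"dx":0.03,"dy":-0.001,"dz":0,"wx":0,"wy":0,"wz":0},
  {"claw":0.07,"dx":0.06,"dy":-0.002,"dz":0,"wx":0,"wy":0,"wz":0},
  {"claw":0.06,"dx":0.09,"dy":-0.0025,"dz":0,"wx":0,"wy":0,"wz":0},
  {"claw":0.06,"dx":0.12,"dy":-0.0025,"dz":0,"wx":0,"wy":0,"wz":0},
  {"claw":0.06,"dx":0.145,"dy":-0.0025,"dz":0,"wx":0,"wy":0,"wz":0},
  {"claw":0.06,"dx":0.16,"dy":-0.0025,"dz":0,"wx":0,"wy":0,"wz":0},
  {"claw":0.06,"dx":0.16,"dy":-0.0025,"dz":0,"wx":0,"wy":0,"wz":0},
])

```text
time: 4.15
tool_pos: [0.4991, -0.241, 0.1784]
ee_rot: [[-0.003, 0.51, 0.86], [0.002, 0.86, -0.51], [-1.0, 0.0, -0.003]]
ft_force: [0.7, -0.1, 0.6]
opening: 0.703
```

```bash
python3 - <<'E'
from h import *
save("wrist","w4");save("scene","s4",(270,210,430,340),4.6)
print(r.get_obs()["tool_pos"],r.get_obs()["ft_force"])
E
```

```text
[ 0.49984083 -0.24165317  0.18115811] [-0.53902449 -0.26852037  0.89682065]
```

View pics/w4.png

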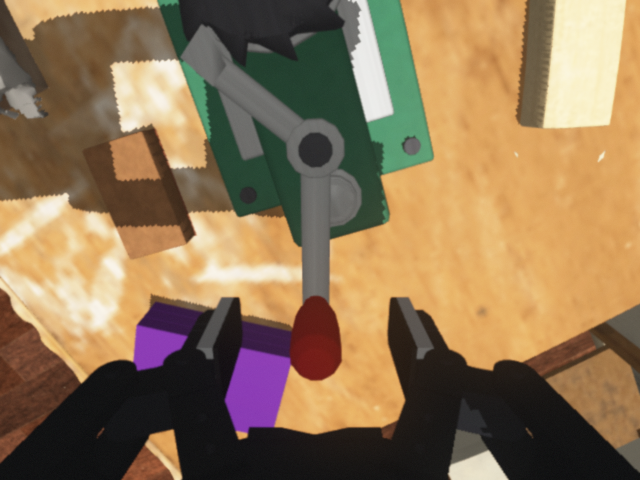

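View pics/s4.png

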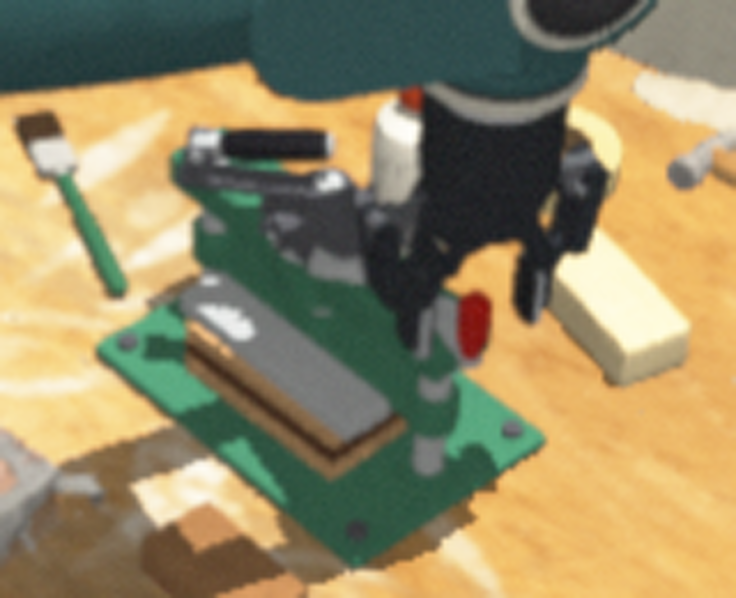

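Request:
move_arm([
  {"claw":0.04,"dx":0,"dy":0,"dz":0,"wx":0,"wy":0,"wz":0},
  {"claw":0.01,"dx":0,"dy":0,"dz":0,"wx":0,"wy":0,"wz":0},
  {"claw":0.01,"dx":0,"dy":0,"dz":0,"wx":0,"wy":0,"wz":0},
  {"claw":0.01,"dx":0,"dy":0,"dz":0,"wx":0,"wy":0,"wz":0},
  {"claw":0.01,"dx":0,"dy":0,"dz":0,"wx":0,"wy":0,"wz":0},
  {"claw":0.01,"dx":0,"dy":0,"dz":0,"wx":0,"wy":0,"wz":0},
])

```text
time: 4.85
tool_pos: [0.5001, -0.2418, 0.1821]
ee_rot: [[0.002, 0.511, 0.86], [-0.001, 0.86, -0.511], [-1.0, 0.0, 0.002]]
ft_force: [-1.6, -0.2, 5.8]
opening: 0.196
```

Request:
move_arm([
  {"claw":0.01,"dx":0,"dy":0.0005,"dz":0.0083,"wx":-7,"wy":0,"wz":0},
  {"claw":0.01,"dx":0,"dy":0.002,"dz":0.0165,"wx":-14,"wy":0,"wz":0},
  {"claw":0.01,"dx":0,"dy":0.0041,"dz":0.0233,"wx":-20,"wy":0,"wz":0},
  {"claw":0.01,"dx":0,"dy":0.0069,"dz":0.0298,"wx":-26,"wy":0,"wz":0},
  {"claw":0.01,"dx":0,"dy":0.0103,"dz":0.036,"wx":-32,"wy":0,"wz":0},
  {"claw":0.01,"dx":0,"dy":0.0137,"dz":0.0409,"wx":-37,"wy":0,"wz":0},
  {"claw":0.01,"dx":0,"dy":0.0159,"dz":0.0437,"wx":-40,"wy":0,"wz":0},
  {"claw":0.01,"dx":0,"dy":0.0159,"dz":0.0437,"wx":-40,"wy":0,"wz":0},
  {"claw":0.01,"dx":0,"dy":0.0159,"dz":0.0437,"wx":-40,"wy":0,"wz":0},
])

```text
time: 5.75
tool_pos: [0.5456, -0.2494, 0.1822]
ee_rot: [[0.0, -0.162, 0.987], [0.002, 0.987, 0.162], [-1.0, 0.001, 0.001]]
ft_force: [-3.2, 8.4, 1.4]
opening: 0.195
```

```bash
python3 - <<'E'
from h import *
save("wrist","w5")
print(r.get_obs()["tool_pos"],r.get_obs()["ft_force"],r.get_obs()["qpos"])
E
```

```text
[ 0.54553453 -0.24944584  0.18215656] [-4.05035121  8.2671708   1.93965268] [-4.72094153e-01 -2.03316688e-02  1.69347445e+00  1.56777637e-03
  1.46879308e+00 -6.35308406e-01]
```

View pics/w5.png

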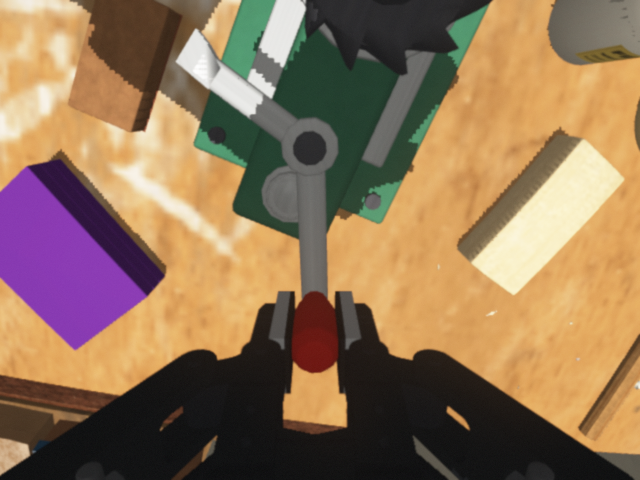

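Request:
move_arm([
  {"claw":0.04,"dx":0,"dy":0,"dz":0,"wx":0,"wy":0,"wz":0},
  {"claw":0.06,"dx":0,"dy":0,"dz":0,"wx":0,"wy":0,"wz":0},
  {"claw":0.06,"dx":0,"dy":0,"dz":0,"wx":0,"wy":0,"wz":0},
  {"claw":0.06,"dx":-0.03,"dy":0,"dz":0,"wx":0,"wy":0,"wz":0},
  {"claw":0.06,"dx":-0.07,"dy":0,"dz":0,"wx":0,"wy":0,"wz":0},
  {"claw":0.06,"dx":-0.11,"dy":0.02,"dz":0,"wx":-3,"wy":0,"wz":0},
  {"claw":0.06,"dx":-0.145,"dy":0.05,"dz":0.005,"wx":-7,"wy":0,"wz":0},
  {"claw":0.06,"dx":-0.17,"dy":0.085,"dz":0.01,"wx":-11,"wy":0,"wz":0},
  {"claw":0.06,"dx":-0.178,"dy":0.125,"dz":0.015,"wx":-15,"wy":0,"wz":0},
  {"claw":0.06,"dx":-0.178,"dy":0.157,"dz":0.021,"wx":-17,"wy":0,"wz":0},
  {"claw":0.06,"dx":-0.178,"dy":0.157,"dz":0.021,"wx":-17,"wy":0,"wz":0},
  {"claw":0.06,"dx":-0.178,"dy":0.157,"dz":0.021,"wx":-17,"wy":0,"wz":0},
])

```text
time: 7.0
tool_pos: [0.5407, -0.0911, 0.3606]
ee_rot: [[0.001, -0.444, 0.896], [0.001, 0.896, 0.444], [-1.0, 0.001, 0.001]]
ft_force: [0.3, 0.1, -0.0]
opening: 0.705
```

```bash
python3 - <<'E'
from h import *
save("wrist","w6",None,1.25)
print(r.get_obs()["tool_pos"],r.get_obs()["ft_force"],r.get_obs()["qpos"])
E
```

```text
[ 0.54074016 -0.0917173   0.36036227] [-0.54924508  0.74344253 -0.17182421] [-2.15173283e-01 -1.67235961e-01  1.54328956e+00  1.33593974e-03
  1.76536436e+00 -6.74438436e-01]
```

View pics/w6.png

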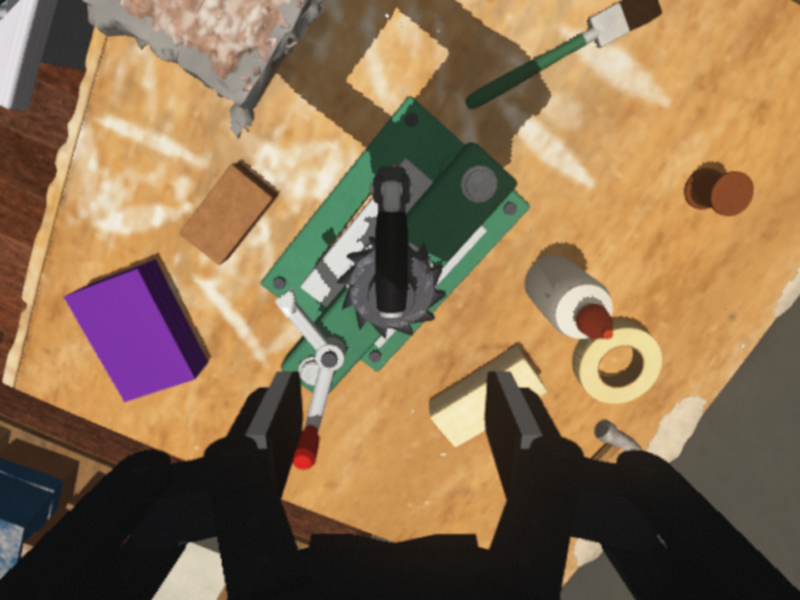

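```bash
python3 - <<'E'
from fit import *
c=L("w6")
for uv,z in (((391,185),.198),((391,222),.1925),((391,308),.1925),((329,358),.159)): print(onz(c,(np.array(uv)+.5)/1.25-.5,z))
p=[.5518,-.1130,-.237]
P=[[.075*np.cos(np.radians(130)),.075*np.sin(np.radians(130)),.198],[.025*np.cos(np.radians(130)),.025*np.sin(np.radians(130)),.1925],[0,0,.1745],[-.0005,-.0727,.159]]
print(tf(p,np.array(P))); print((proj(c,tf(p,np.array(P)))+.5)*1.25-.5)
E
```

```text
[ 0.51629211 -0.04451391  0.198     ]
[ 0.52637209 -0.0649857   0.1925    ]
[ 0.55112083 -0.11517162  0.1925    ]
[ 0.53243529 -0.1825648   0.159     ]
[[ 0.51842786 -0.04583379  0.198     ]
 [ 0.54067595 -0.09061126  0.1925    ]
 [ 0.5518     -0.113       0.1745    ]
 [ 0.53424492 -0.1835504   0.159     ]]
[[393.26456546 188.67463262]
 [393.37156483 268.25801927]
 [393.37514193 296.67283699]
 [330.67440958 360.03496077]]
```

Request:
move_arm([
  {"claw":0.06,"dx":0.04,"dy":0.001,"dz":0,"wx":0,"wy":0,"wz":0},
  {"claw":0.06,"dx":0.08,"dy":0.002,"dz":0,"wx":0,"wy":0,"wz":0},
  {"claw":0.05,"dx":0.115,"dy":0.002,"dz":0,"wx":0,"wy":0,"wz":0},
  {"claw":0.05,"dx":0.145,"dy":0.002,"dz":0,"wx":0,"wy":0,"wz":0},
  {"claw":0.05,"dx":0.163,"dy":0.002,"dz":0,"wx":0,"wy":0,"wz":0},
  {"claw":0.05,"dx":0.163,"dy":0.002,"dz":0,"wx":0,"wy":0,"wz":0},
  {"claw":0.03,"dx":0.163,"dy":0.002,"dz":0,"wx":0,"wy":0,"wz":0},
  {"claw":0.01,"dx":0.163,"dy":0.002,"dz":0,"wx":0,"wy":0,"wz":0},
  {"claw":0.01,"dx":0.163,"dy":0.002,"dz":0,"wx":0,"wy":0,"wz":0},
  {"claw":0.01,"dx":0.163,"dy":0.002,"dz":0,"wx":0,"wy":0,"wz":0},
  {"claw":0.01,"dx":0.163,"dy":0.002,"dz":0,"wx":0,"wy":0,"wz":0},
])

```text
time: 8.15
tool_pos: [0.5399, -0.0906, 0.1988]
ee_rot: [[0.001, -0.443, 0.897], [-0.0, 0.897, 0.443], [-1.0, -0.001, 0.001]]
ft_force: [-5.2, -5.9, 2.8]
opening: 0.216
```

```bash
python3 - <<'E'
from h import *
save("wrist","w7");save("scene","s7",(270,180,430,310),4.6)
o=r.get_obs();print(o["tool_pos"],o["ft_force"],o["ft_torque"],o["opening"])
E
```

```text
[ 0.53990659 -0.09058283  0.1988301 ] [-5.87364492 -5.95635999  1.82256524] [-0.94012894  0.86895901 -0.01823614] 0.20998586240178357
```

View pics/w7.png

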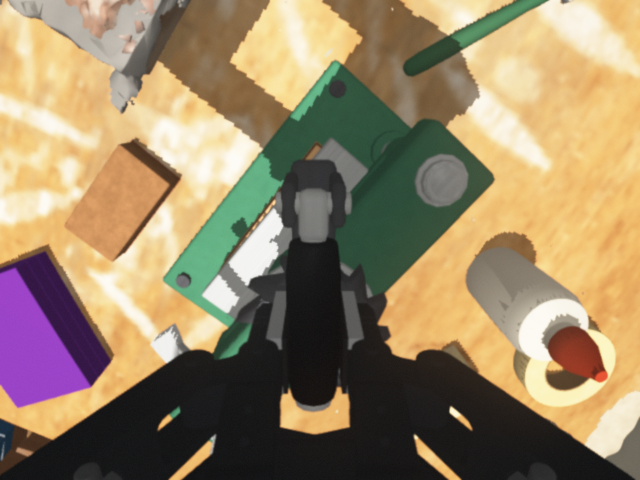

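View pics/s7.png

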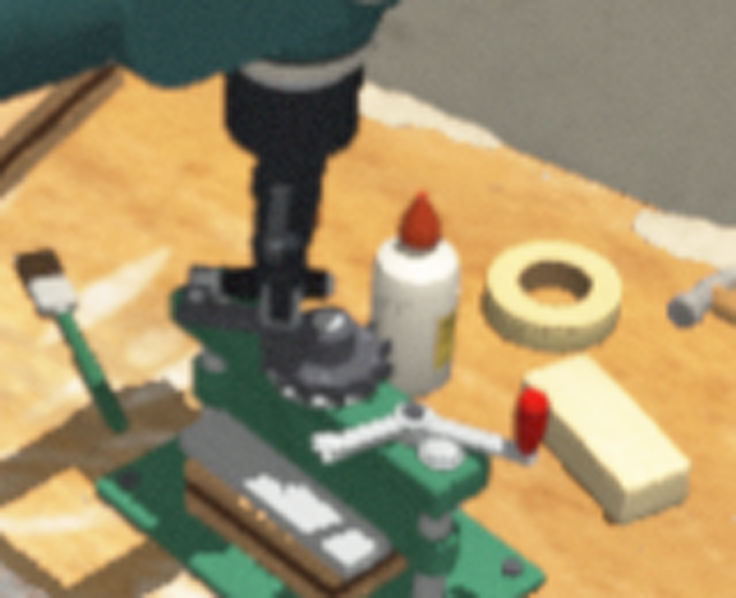

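Request:
move_arm([
  {"claw":0.01,"dx":-0.0089,"dy":0.0008,"dz":0,"wx":0,"wy":0,"wz":0},
  {"claw":0.01,"dx":-0.0174,"dy":0.0031,"dz":0,"wx":0,"wy":0,"wz":0},
  {"claw":0.01,"dx":-0.0255,"dy":0.0068,"dz":0,"wx":0,"wy":0,"wz":0},
  {"claw":0.01,"dx":-0.0328,"dy":0.0119,"dz":0,"wx":0,"wy":0,"wz":0},
  {"claw":0.01,"dx":-0.0361,"dy":0.015,"dz":0,"wx":0,"wy":0,"wz":0},
])

```text
time: 8.75
tool_pos: [0.5325, -0.0765, 0.2343]
ee_rot: [[-0.001, -0.443, 0.896], [0.0, 0.896, 0.443], [-1.0, 0.001, -0.001]]
ft_force: [-3.9, 2.8, -18.3]
opening: 0.208
```

```bash
python3 - <<'E'
from h import *
save("wrist","w8");save("scene","s8",(270,180,430,310),4.6)
o=r.get_obs();print(o["tool_pos"],o["ft_force"],o["ft_torque"],o["opening"])
E
```

```text
[ 0.53247506 -0.07649008  0.2343489 ] [ -4.93198436   4.371658   -16.55688289] [ 0.44106547  0.6718555  -0.03441172] 0.2166720407365227
```

View pics/w8.png

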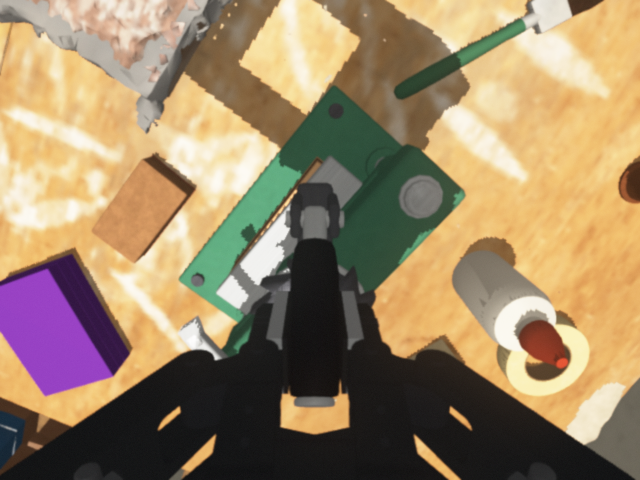

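View pics/s8.png

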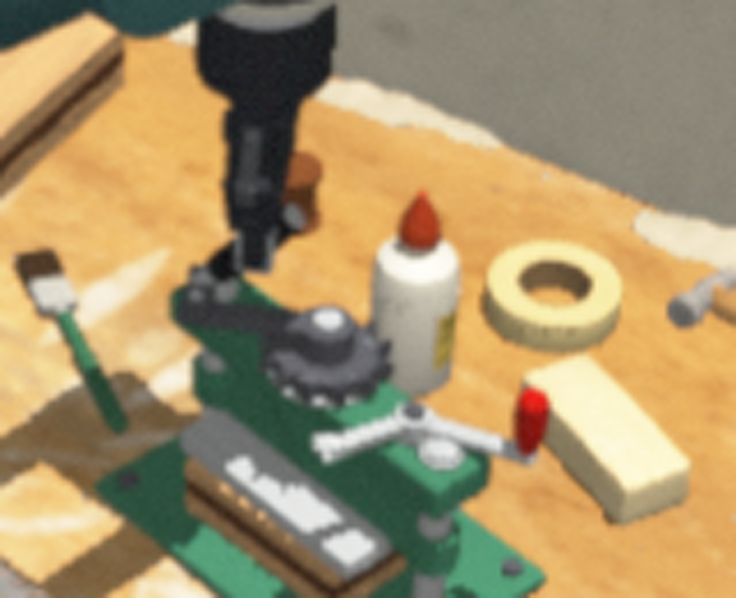

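Request:
move_arm([
  {"claw":0.01,"dx":-0.004,"dy":0.0023,"dz":0,"wx":0,"wy":0,"wz":0},
  {"claw":0.01,"dx":-0.009,"dy":0.0096,"dz":0,"wx":0,"wy":0,"wz":0},
  {"claw":0.01,"dx":-0.0127,"dy":0.0177,"dz":0,"wx":0,"wy":0,"wz":0},
  {"claw":0.01,"dx":-0.015,"dy":0.0262,"dz":0,"wx":0,"wy":0,"wz":0},
  {"claw":0.01,"dx":-0.0155,"dy":0.0351,"dz":0,"wx":0,"wy":0,"wz":0},
  {"claw":0.01,"dx":-0.0155,"dy":0.037,"dz":0,"wx":0,"wy":0,"wz":0},
  {"claw":0.01,"dx":-0.0155,"dy":0.037,"dz":0,"wx":0,"wy":0,"wz":0},
])

```text
time: 9.55
tool_pos: [0.5162, -0.0432, 0.2518]
ee_rot: [[0.002, -0.443, 0.896], [-0.001, 0.896, 0.443], [-1.0, -0.002, 0.001]]
ft_force: [-1.4, -5.3, -8.3]
opening: 0.208
```

```bash
python3 - <<'E'
from h import *
save("wrist","w9");save("scene","s9",(270,180,430,310),4.6)
o=r.get_obs();print(o["tool_pos"],o["ft_force"],o["ft_torque"],o["opening"],o["qpos"])
E
```

```text
[ 0.51621009 -0.04327086  0.25176766] [-0.7405989  -3.73806452 -5.45117588] [-1.00930456  0.24284685 -0.06830255] 0.2123698990597402 [-1.32463610e-01 -2.31662755e-01  1.77213010e+00 -7.85450455e-04
  1.59940703e+00 -5.91833639e-01]
```

View pics/w9.png

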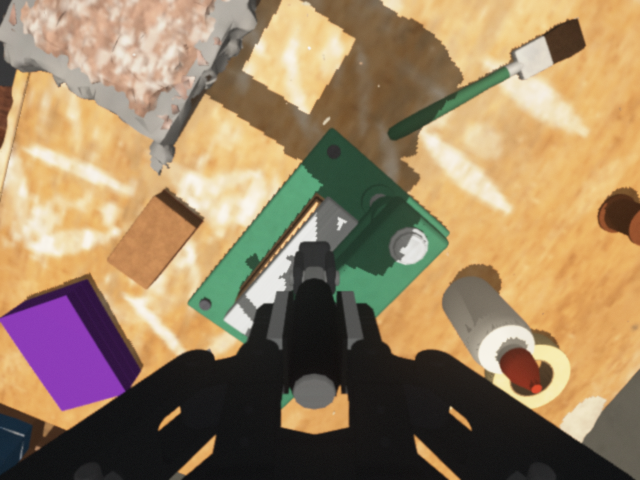

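View pics/s9.png

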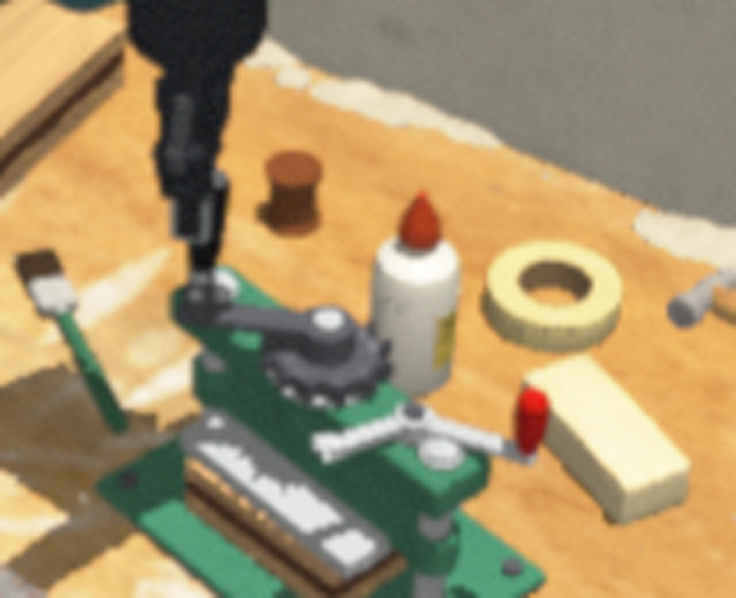

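Request:
move_arm([
  {"claw":0.01,"dx":0,"dy":0.003,"dz":0,"wx":0,"wy":0,"wz":0},
  {"claw":0.01,"dx":0,"dy":0.003,"dz":0,"wx":0,"wy":0,"wz":0},
  {"claw":0.01,"dx":0,"dy":0.003,"dz":0,"wx":0,"wy":0,"wz":0},
])

```text
time: 9.95
tool_pos: [0.5147, -0.0405, 0.2523]
ee_rot: [[0.002, -0.443, 0.896], [-0.002, 0.896, 0.443], [-1.0, -0.003, 0.001]]
ft_force: [0.0, -5.7, -13.2]
opening: 0.206
```

```bash
python3 - <<'E'
from h import *
c=r.read_camera("scene")
o=r.get_obs();print(o["tool_pos"],o["ft_force"],o["ft_force"]@o["ee_rot"],o["ft_torque"])
for h in ([.5175,-.0448],):
    for z in (.1925,.2425,.267): print((proj(c,[*h,z])-[270,180])*4.6)
E
```

```text
[ 0.51473623 -0.04052934  0.25223762] [ -1.52697512  -4.30630195 -12.53040239] [12.53422553 -3.1523921  -3.29279334] [-0.89325554  0.11177383  0.0158538 ]
[[194.48601542 274.36100627]]
[[195.55072339 204.74059248]]
[[196.08944039 169.58098469]]
```

```bash
python3 - <<'E'
from h import *
save("scene","s10",(280,190,350,255),9)
save("side","d10",(310,150,430,260),6)
E
```

```text
(no output)
```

View pics/s10.png

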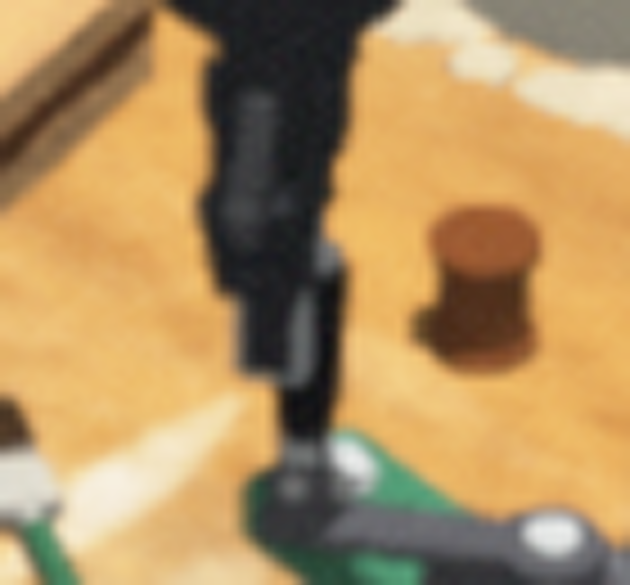

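View pics/d10.png

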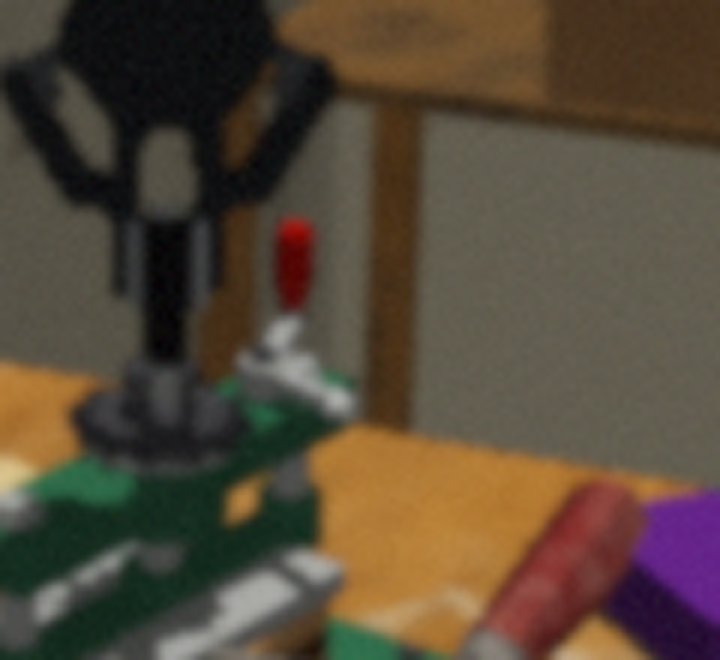

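Request:
move_arm([
  {"claw":0.035,"dx":0,"dy":0.001,"dz":0,"wx":0,"wy":0,"wz":0},
  {"claw":0.035,"dx":0,"dy":0,"dz":0,"wx":0,"wy":0,"wz":0},
  {"claw":0.035,"dx":0.004,"dy":-0.006,"dz":0,"wx":0,"wy":0,"wz":0},
  {"claw":0.035,"dx":0.004,"dy":-0.01,"dz":0,"wx":0,"wy":0,"wz":0},
  {"claw":0.035,"dx":0.004,"dy":-0.01,"dz":0,"wx":0,"wy":0,"wz":0},
])

```text
time: 10.6
tool_pos: [0.5195, -0.05, 0.2482]
ee_rot: [[0.002, -0.443, 0.897], [-0.001, 0.897, 0.443], [-1.0, -0.002, 0.001]]
ft_force: [0.4, 0.5, -0.7]
opening: 0.408
```

```bash
python3 - <<'E'
from h import *
o=r.get_obs();print(o["tool_pos"],o["ft_force"],o["opening"])
save("wrist","w11")
save("scene","s11",(280,190,350,255),9)
save("side","d11",(310,150,430,260),6)
E
```

```text
[ 0.51949358 -0.05001298  0.24824778] [ 0.3506764   0.45382155 -0.71813019] 0.40780180999834914
```

View pics/s11.png

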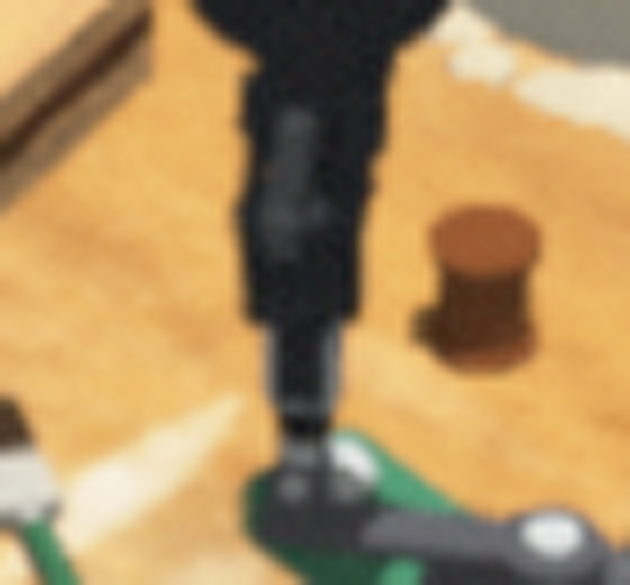

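View pics/w11.png

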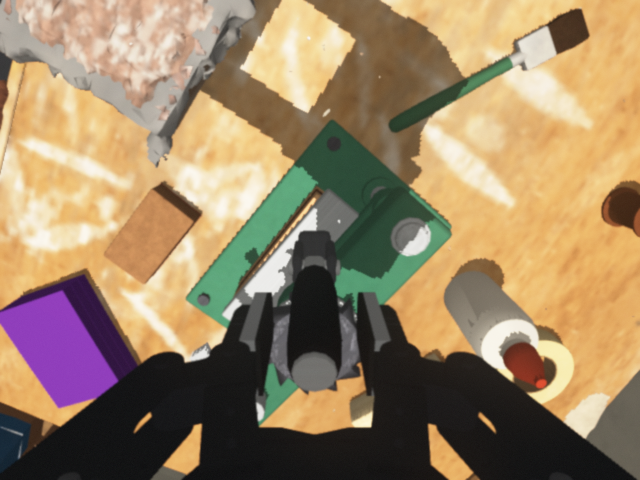

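Request:
move_arm([
  {"claw":0.01,"dx":0,"dy":0,"dz":0,"wx":0,"wy":0,"wz":0},
  {"claw":0.01,"dx":0,"dy":0,"dz":0,"wx":0,"wy":0,"wz":0},
  {"claw":0.01,"dx":0,"dy":0,"dz":0,"wx":0,"wy":0,"wz":0},
  {"claw":0.01,"dx":0,"dy":0.003,"dz":0,"wx":0,"wy":0,"wz":0},
  {"claw":0.01,"dx":0,"dy":0.006,"dz":0,"wx":0,"wy":0,"wz":0},
  {"claw":0.01,"dx":0,"dy":0.008,"dz":0,"wx":0,"wy":0,"wz":0},
  {"claw":0.01,"dx":0,"dy":0.008,"dz":0,"wx":0,"wy":0,"wz":0},
])

```text
time: 11.45
tool_pos: [0.5165, -0.0442, 0.2485]
ee_rot: [[0.005, -0.442, 0.897], [-0.006, 0.897, 0.442], [-1.0, -0.007, 0.002]]
ft_force: [8.5, -19.8, -0.5]
opening: 0.213
```

```bash
python3 - <<'E'
from h import *
o=r.get_obs();print(o["tool_pos"],o["ft_force"]@o["ee_rot"],o["opening"])
save("wrist","w12")
save("scene","s12",(280,190,350,255),9)
E
```

```text
[ 0.51647548 -0.0441748   0.24852265] [  0.6654428  -21.47550277  -1.09055397] 0.213441533585116
```

View pics/s12.png

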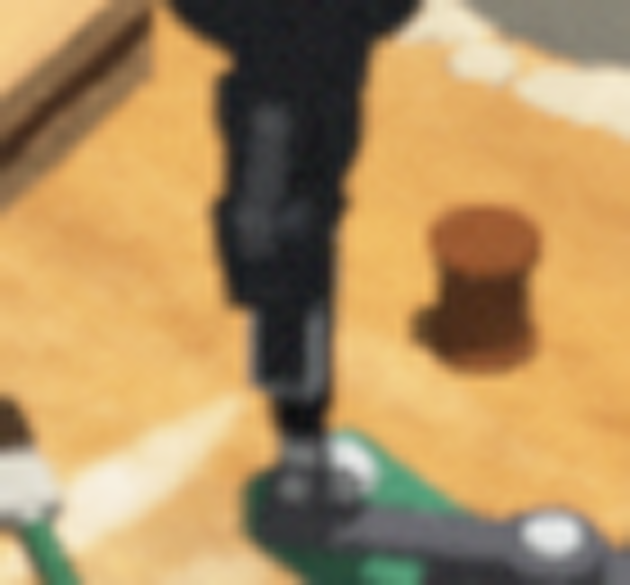

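View pics/w12.png

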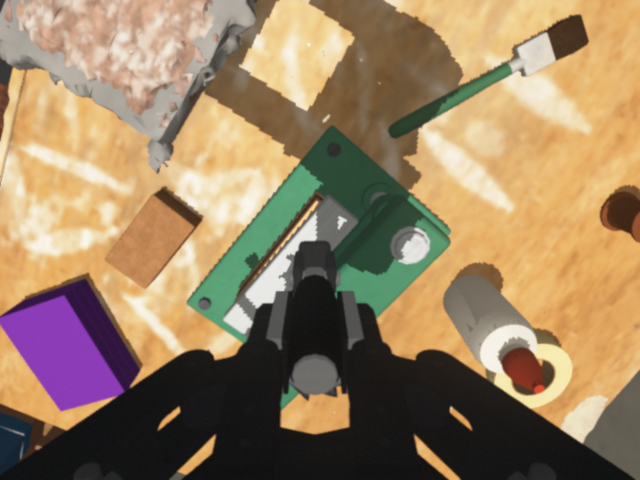

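```bash
cat > arc.py <<'E'
from h import *
import sys
def go(hub,R,angs,z=None):
    o=r.get_obs();p=o["tool_pos"];M=o["ee_rot"]
    print("ang now",np.degrees(np.arctan2(p[1]-hub[1],p[0]-hub[0])),np.hypot(*(p[:2]-hub)),p,"F",o["ft_force"])
    out=[]
    for a in np.radians(angs):
        t=np.array([hub[0]+R*np.cos(a),hub[1]+R*np.sin(a),p[2] if z is None else z])
        d=np.round(M.T@(t-p),4); out.append('{"claw": 0.01, "dx": %g, "dy": %g, "dz": %g, "wx": 0, "wy": 0, "wz": 0}'%(d[0],d[1],d[2]))
    print(", ".join(out))
if __name__=="__main__":
    a=[float(x) for x in sys.argv[1:]]
    go(np.array(a[:2]),a[2],np.arange(a[3],a[4]+.1,a[5]))
E
python3 arc.py .5505 -.1117 .076 120 200 10
```

```text
ang now 116.77608969917266 0.07556906368006767 [ 0.51645576 -0.04423391  0.24849149] F [  8.76910722 -19.42826013  -0.61685339]
{"claw": 0.01, "dx": -0, "dy": 0.0003, "dz": -0.0043, "wx": 0, "wy": 0, "wz": 0}, {"claw": 0.01, "dx": -0, "dy": -0.0018, "dz": -0.0174, "wx": 0, "wy": 0, "wz": 0}, {"claw": 0.01, "dx": -0, "dy": -0.006, "dz": -0.0299, "wx": 0, "wy": 0, "wz": 0}, {"claw": 0.01, "dx": 0, "dy": -0.0124, "dz": -0.0415, "wx": 0, "wy": 0, "wz": 0}, {"claw": 0.01, "dx": 0.0001, "dy": -0.0207, "dz": -0.0519, "wx": 0, "wy": 0, "wz": 0}, {"claw": 0.01, "dx": 0.0001, "dy": -0.0307, "dz": -0.0606, "wx": 0, "wy": 0, "wz": 0}, {"claw": 0.01, "dx": 0.0002, "dy": -0.042, "dz": -0.0674, "wx": 0, "wy": 0, "wz": 0}, {"claw": 0.01, "dx": 0.0003, "dy": -0.0543, "dz": -0.0722, "wx": 0, "wy": 0, "wz": 0}, {"claw": 0.01, "dx": 0.0004, "dy": -0.0673, "dz": -0.0748, "wx": 0, "wy": 0, "wz": 0}
```

Request:
move_arm([
  {"claw":0.01,"dx":0,"dy":0.0003,"dz":-0.0043,"wx":0,"wy":0,"wz":0},
  {"claw":0.01,"dx":0,"dy":-0.0018,"dz":-0.0174,"wx":0,"wy":0,"wz":0},
  {"claw":0.01,"dx":0,"dy":-0.006,"dz":-0.0299,"wx":0,"wy":0,"wz":0},
  {"claw":0.01,"dx":0,"dy":-0.0124,"dz":-0.0415,"wx":0,"wy":0,"wz":0},
  {"claw":0.01,"dx":0,"dy":-0.0207,"dz":-0.0519,"wx":0,"wy":0,"wz":0},
  {"claw":0.01,"dx":0,"dy":-0.0207,"dz":-0.0519,"wx":0,"wy":0,"wz":0},
])

```text
time: 12.15
tool_pos: [0.4793, -0.0868, 0.2487]
ee_rot: [[0.007, -0.441, 0.898], [-0.007, 0.898, 0.441], [-1.0, -0.009, 0.004]]
ft_force: [6.9, -5.4, -2.0]
opening: 0.211
```

```bash
python3 - <<'E'
from h import *
o=r.get_obs();print(o["tool_pos"],o["ft_force"]@o["ee_rot"],o["opening"],o["ft_torque"])
save("wrist","w13")
save("scene","s13",(270,180,430,310),4.6)
E
python3 arc.py .5505 -.1117 .076 170 330 10
```

```text
[ 0.47932504 -0.08675894  0.24866043] [ 2.12199187 -7.87384004  3.76915256] 0.21113505952760325 [-0.78359681 -1.0933111  -0.00522683]
ang now 160.35556536648605 0.07538074492928351 [ 0.47950664 -0.08635835  0.24863615] F [ 6.66618893 -5.07858718 -0.21946277]
{"claw": 0.01, "dx": 0.0001, "dy": -0.0092, "dz": -0.0088, "wx": 0, "wy": 0, "wz": 0}, {"claw": 0.01, "dx": 0.0001, "dy": -0.0205, "dz": -0.0157, "wx": 0, "wy": 0, "wz": 0}, {"claw": 0.01, "dx": 0.0002, "dy": -0.0329, "dz": -0.0205, "wx": 0, "wy": 0, "wz": 0}, {"claw": 0.01, "dx": 0.0003, "dy": -0.0459, "dz": -0.023, "wx": 0, "wy": 0, "wz": 0}, {"claw": 0.01, "dx": 0.0005, "dy": -0.0591, "dz": -0.0233, "wx": 0, "wy": 0, "wz": 0}, {"claw": 0.01, "dx": 0.0006, "dy": -0.0722, "dz": -0.0213, "wx": 0, "wy": 0, "wz": 0}, {"claw": 0.01, "dx": 0.0007, "dy": -0.0848, "dz": -0.017, "wx": 0, "wy": 0, "wz": 0}, {"claw": 0.01, "dx": 0.0008, "dy": -0.0964, "dz": -0.0106, "wx": 0, "wy": 0, "wz": 0}, {"claw": 0.01, "dx": 0.001, "dy": -0.1067, "dz": -0.0023, "wx": 0, "wy": 0, "wz": 0}, {"claw": 0.01, "dx": 0.0011, "dy": -0.1154, "dz": 0.0077, "wx": 0, "wy": 0, "wz": 0}, {"claw": 0.01, "dx": 0.0012, "dy": -0.1223, "dz": 0.019, "wx": 0, "wy": 0, "wz": 0}, {"claw": 0.01, "dx": 0.0012, "dy": -0.127, "dz": 0.0314, "wx": 0, "wy": 0, "wz": 0}, {"claw": 0.01, "dx": 0.0013, "dy": -0.1296, "dz": 0.0444, "wx": 0, "wy": 0, "wz": 0}, {"claw": 0.01, "dx": 0.0013, "dy": -0.1299, "dz": 0.0576, "wx": 0, "wy": 0, "wz": 0}, {"claw": 0.01, "dx": 0.0014, "dy": -0.1278, "dz": 0.0707, "wx": 0, "wy": 0, "wz": 0}, {"claw": 0.01, "dx": 0.0014, "dy": -0.1236, "dz": 0.0832, "wx": 0, "wy": 0, "wz": 0}, {"claw": 0.01, "dx": 0.0013, "dy": -0.1172, "dz": 0.0948, "wx": 0, "wy": 0, "wz": 0}
```

View pics/s13.png

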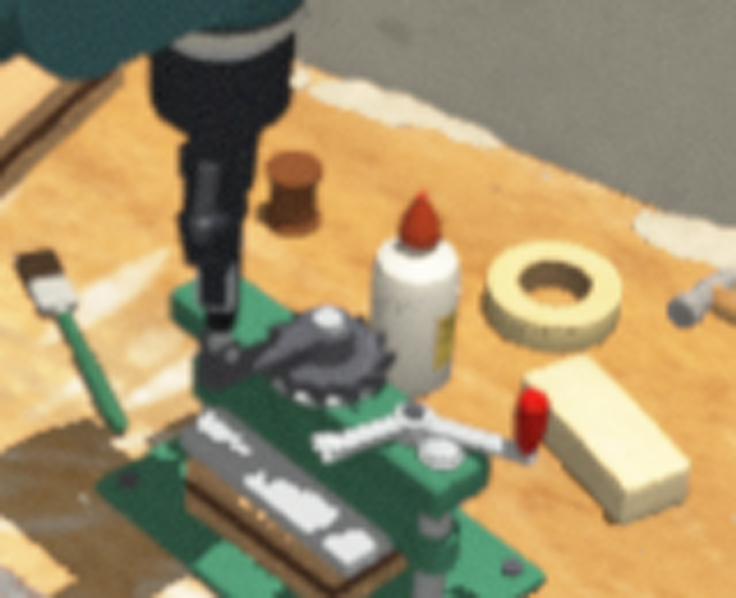

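View pics/w13.png

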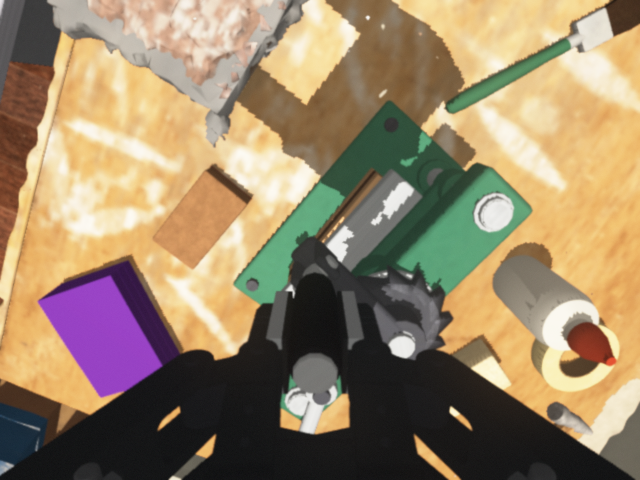

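Request:
move_arm([
  {"claw":0.01,"dx":0,"dy":-0.0092,"dz":-0.0088,"wx":0,"wy":0,"wz":0},
  {"claw":0.01,"dx":0,"dy":-0.0205,"dz":-0.0157,"wx":0,"wy":0,"wz":0},
  {"claw":0.01,"dx":0,"dy":-0.0329,"dz":-0.0205,"wx":0,"wy":0,"wz":0},
  {"claw":0.01,"dx":0,"dy":-0.0459,"dz":-0.023,"wx":0,"wy":0,"wz":0},
  {"claw":0.01,"dx":0,"dy":-0.0591,"dz":-0.0233,"wx":0,"wy":0,"wz":0},
  {"claw":0.01,"dx":0.0005,"dy":-0.0722,"dz":-0.0213,"wx":0,"wy":0,"wz":0},
  {"claw":0.01,"dx":0.0005,"dy":-0.0848,"dz":-0.017,"wx":0,"wy":0,"wz":0},
  {"claw":0.01,"dx":0.001,"dy":-0.0964,"dz":-0.0106,"wx":0,"wy":0,"wz":0},
  {"claw":0.01,"dx":0.001,"dy":-0.0964,"dz":-0.0106,"wx":0,"wy":0,"wz":0},
])

```text
time: 13.15
tool_pos: [0.5142, -0.1787, 0.2487]
ee_rot: [[0.008, -0.441, 0.898], [-0.008, 0.898, 0.441], [-1.0, -0.01, 0.004]]
ft_force: [2.0, -2.5, 1.6]
opening: 0.214
```

```bash
python3 - <<'E'
from h import *
o=r.get_obs();print(o["tool_pos"],o["ft_force"]@o["ee_rot"],o["opening"],o["ft_torque"],o["ee_rot"][:,0],o["qpos"])
save("wrist","w14")
save("scene","s14",(270,180,430,310),4.6)
E
python3 arc.py .5505 -.1117 .076 250 400 10
```

```text
[ 0.51417506 -0.1787388   0.24870129] [-1.53913601 -3.19269479  0.70477653] 0.21389207959663906 [-0.34672087 -0.11253206  0.04383292] [ 0.00765902 -0.00763725 -0.9999415 ] [-0.37929673 -0.17597188  1.72972265 -0.00425867  1.57789908 -0.83564545]
ang now -119.14525083827978 0.07618427454586149 [ 0.51339633 -0.17823842  0.24869179] F [ 1.30071984 -2.71510102  1.55763666]
{"claw": 0.01, "dx": 0.0001, "dy": -0.0093, "dz": 0.0078, "wx": 0, "wy": 0, "wz": 0}, {"claw": 0.01, "dx": 0.0002, "dy": -0.018, "dz": 0.0178, "wx": 0, "wy": 0, "wz": 0}, {"claw": 0.01, "dx": 0.0004, "dy": -0.0248, "dz": 0.0291, "wx": 0, "wy": 0, "wz": 0}, {"claw": 0.01, "dx": 0.0004, "dy": -0.0296, "dz": 0.0415, "wx": 0, "wy": 0, "wz": 0}, {"claw": 0.01, "dx": 0.0005, "dy": -0.0322, "dz": 0.0545, "wx": 0, "wy": 0, "wz": 0}, {"claw": 0.01, "dx": 0.0006, "dy": -0.0325, "dz": 0.0677, "wx": 0, "wy": 0, "wz": 0}, {"claw": 0.01, "dx": 0.0006, "dy": -0.0304, "dz": 0.0808, "wx": 0, "wy": 0, "wz": 0}, {"claw": 0.01, "dx": 0.0006, "dy": -0.0261, "dz": 0.0934, "wx": 0, "wy": 0, "wz": 0}, {"claw": 0.01, "dx": 0.0005, "dy": -0.0197, "dz": 0.105, "wx": 0, "wy": 0, "wz": 0}, {"claw": 0.01, "dx": 0.0005, "dy": -0.0114, "dz": 0.1153, "wx": 0, "wy": 0, "wz": 0}, {"claw": 0.01, "dx": 0.0004, "dy": -0.0015, "dz": 0.124, "wx": 0, "wy": 0, "wz": 0}, {"claw": 0.01, "dx": 0.0003, "dy": 0.0099, "dz": 0.1309, "wx": 0, "wy": 0, "wz": 0}, {"claw": 0.01, "dx": 0.0002, "dy": 0.0222, "dz": 0.1356, "wx": 0, "wy": 0, "wz": 0}, {"claw": 0.01, "dx": 0.0001, "dy": 0.0352, "dz": 0.1382, "wx": 0, "wy": 0, "wz": 0}, {"claw": 0.01, "dx": -0.0001, "dy": 0.0485, "dz": 0.1385, "wx": 0, "wy": 0, "wz": 0}, {"claw": 0.01, "dx": -0.0002, "dy": 0.0616, "dz": 0.1364, "wx": 0, "wy": 0, "wz": 0}
```

View pics/s14.png

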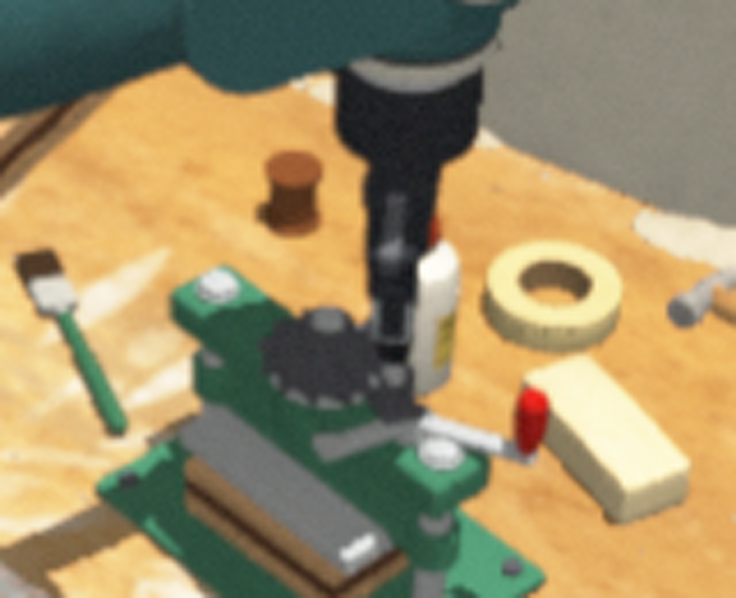

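View pics/w14.png

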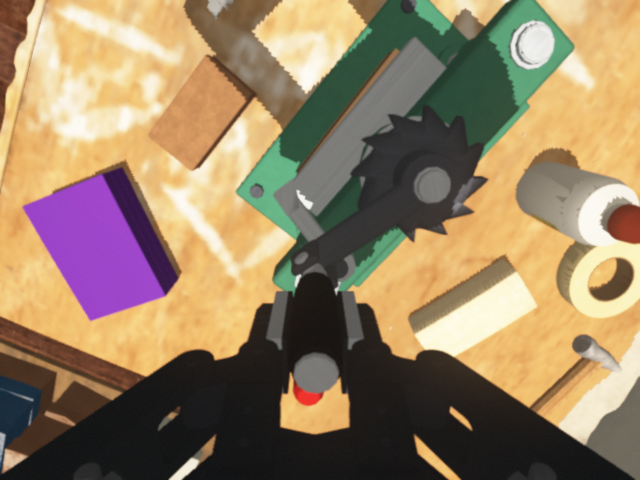

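Request:
move_arm([
  {"claw":0.01,"dx":0,"dy":-0.0093,"dz":0.0078,"wx":0,"wy":0,"wz":0},
  {"claw":0.01,"dx":0,"dy":-0.018,"dz":0.0178,"wx":0,"wy":0,"wz":0},
  {"claw":0.01,"dx":0.0004,"dy":-0.0248,"dz":0.0291,"wx":0,"wy":0,"wz":0},
  {"claw":0.01,"dx":0.0004,"dy":-0.0296,"dz":0.0415,"wx":0,"wy":0,"wz":0},
  {"claw":0.01,"dx":0.0005,"dy":-0.0322,"dz":0.0545,"wx":0,"wy":0,"wz":0},
  {"claw":0.01,"dx":0.0006,"dy":-0.0325,"dz":0.0677,"wx":0,"wy":0,"wz":0},
  {"claw":0.01,"dx":0.0006,"dy":-0.0304,"dz":0.0808,"wx":0,"wy":0,"wz":0},
  {"claw":0.01,"dx":0.0006,"dy":-0.0261,"dz":0.0934,"wx":0,"wy":0,"wz":0},
  {"claw":0.01,"dx":0.0005,"dy":-0.0197,"dz":0.105,"wx":0,"wy":0,"wz":0},
  {"claw":0.01,"dx":0.0005,"dy":-0.0114,"dz":0.1153,"wx":0,"wy":0,"wz":0},
  {"claw":0.01,"dx":0.0005,"dy":-0.0114,"dz":0.1153,"wx":0,"wy":0,"wz":0},
])

```text
time: 14.35
tool_pos: [0.6225, -0.1354, 0.2486]
ee_rot: [[0.006, -0.442, 0.897], [-0.007, 0.897, 0.442], [-1.0, -0.009, 0.003]]
ft_force: [-7.7, 5.1, 1.8]
opening: 0.214
```

```bash
python3 - <<'E'
from h import *
o=r.get_obs();print(o["tool_pos"],o["ft_force"]@o["ee_rot"],o["opening"],o["ft_torque"],o["ee_rot"][:,0],o["qpos"])
save("wrist","w15")
save("scene","s15",(270,180,430,310),4.6)
E
python3 arc.py .5505 -.1117 .076 350 500 10
```

```text
[ 0.62249658 -0.135407    0.24862472] [-1.90788631  7.95561334 -4.61061454] 0.21404063497885953 [1.05439968 1.41750301 0.00948054] [ 0.00629141 -0.00659658 -0.99995845] [-0.25217575  0.02988228  1.53508245 -0.00481819  1.56888942 -0.71033216]
ang now -18.62063747728179 0.07575854980933597 [ 0.62229285 -0.13588976  0.24861984] F [-6.40094375  4.81496256  3.89889783]
{"claw": 0.01, "dx": -0, "dy": 0.0085, "dz": 0.0076, "wx": 0, "wy": 0, "wz": 0}, {"claw": 0.01, "dx": -0.0001, "dy": 0.0198, "dz": 0.0145, "wx": 0, "wy": 0, "wz": 0}, {"claw": 0.01, "dx": -0.0002, "dy": 0.0322, "dz": 0.0193, "wx": 0, "wy": 0, "wz": 0}, {"claw": 0.01, "dx": -0.0003, "dy": 0.0452, "dz": 0.0218, "wx": 0, "wy": 0, "wz": 0}, {"claw": 0.01, "dx": -0.0004, "dy": 0.0584, "dz": 0.0221, "wx": 0, "wy": 0, "wz": 0}, {"claw": 0.01, "dx": -0.0006, "dy": 0.0715, "dz": 0.0201, "wx": 0, "wy": 0, "wz": 0}, {"claw": 0.01, "dx": -0.0007, "dy": 0.0841, "dz": 0.0159, "wx": 0, "wy": 0, "wz": 0}, {"claw": 0.01, "dx": -0.0008, "dy": 0.0957, "dz": 0.0095, "wx": 0, "wy": 0, "wz": 0}, {"claw": 0.01, "dx": -0.0009, "dy": 0.106, "dz": 0.0012, "wx": 0, "wy": 0, "wz": 0}, {"claw": 0.01, "dx": -0.001, "dy": 0.1147, "dz": -0.0088, "wx": 0, "wy": 0, "wz": 0}, {"claw": 0.01, "dx": -0.0011, "dy": 0.1216, "dz": -0.0201, "wx": 0, "wy": 0, "wz": 0}, {"claw": 0.01, "dx": -0.0012, "dy": 0.1264, "dz": -0.0325, "wx": 0, "wy": 0, "wz": 0}, {"claw": 0.01, "dx": -0.0013, "dy": 0.129, "dz": -0.0454, "wx": 0, "wy": 0, "wz": 0}, {"claw": 0.01, "dx": -0.0013, "dy": 0.1293, "dz": -0.0587, "wx": 0, "wy": 0, "wz": 0}, {"claw": 0.01, "dx": -0.0013, "dy": 0.1272, "dz": -0.0718, "wx": 0, "wy": 0, "wz": 0}, {"claw": 0.01, "dx": -0.0013, "dy": 0.123, "dz": -0.0843, "wx": 0, "wy": 0, "wz": 0}
```

View pics/s15.png

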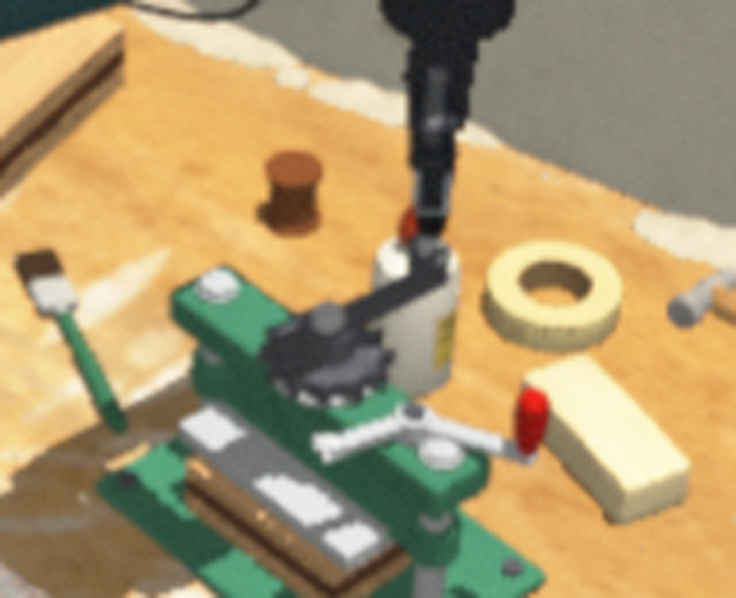

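View pics/w15.png

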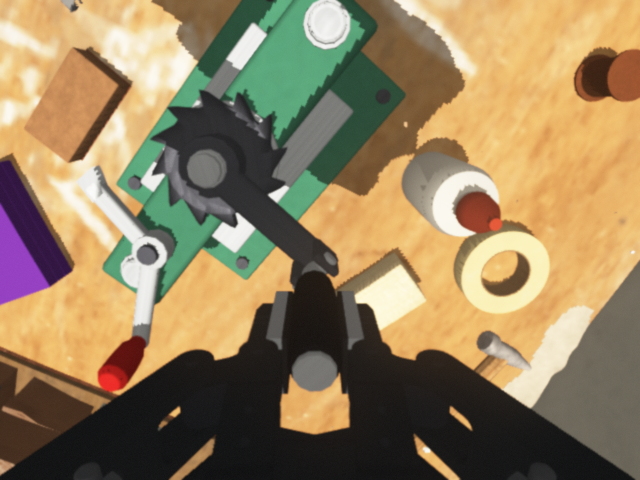

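Request:
move_arm([
  {"claw":0.01,"dx":0,"dy":0.0085,"dz":0.0076,"wx":0,"wy":0,"wz":0},
  {"claw":0.01,"dx":0,"dy":0.0198,"dz":0.0145,"wx":0,"wy":0,"wz":0},
  {"claw":0.01,"dx":0,"dy":0.0322,"dz":0.0193,"wx":0,"wy":0,"wz":0},
  {"claw":0.01,"dx":-0.0003,"dy":0.0452,"dz":0.0218,"wx":0,"wy":0,"wz":0},
  {"claw":0.01,"dx":-0.0004,"dy":0.0584,"dz":0.0221,"wx":0,"wy":0,"wz":0},
  {"claw":0.01,"dx":-0.0006,"dy":0.0715,"dz":0.0201,"wx":0,"wy":0,"wz":0},
  {"claw":0.01,"dx":-0.0007,"dy":0.0841,"dz":0.0159,"wx":0,"wy":0,"wz":0},
  {"claw":0.01,"dx":-0.0008,"dy":0.0957,"dz":0.0095,"wx":0,"wy":0,"wz":0},
  {"claw":0.01,"dx":-0.0009,"dy":0.106,"dz":0.0012,"wx":0,"wy":0,"wz":0},
  {"claw":0.01,"dx":-0.001,"dy":0.1147,"dz":-0.0088,"wx":0,"wy":0,"wz":0},
  {"claw":0.01,"dx":-0.0011,"dy":0.1216,"dz":-0.0201,"wx":0,"wy":0,"wz":0},
  {"claw":0.01,"dx":-0.0012,"dy":0.1264,"dz":-0.0325,"wx":0,"wy":0,"wz":0},
  {"claw":0.01,"dx":-0.0013,"dy":0.129,"dz":-0.0454,"wx":0,"wy":0,"wz":0},
  {"claw":0.01,"dx":-0.0013,"dy":0.1293,"dz":-0.0587,"wx":0,"wy":0,"wz":0},
  {"claw":0.01,"dx":-0.0013,"dy":0.1272,"dz":-0.0718,"wx":0,"wy":0,"wz":0},
  {"claw":0.01,"dx":-0.0013,"dy":0.123,"dz":-0.0843,"wx":0,"wy":0,"wz":0},
  {"claw":0.01,"dx":-0.0013,"dy":0.123,"dz":-0.0843,"wx":0,"wy":0,"wz":0},
])

```text
time: 16.15
tool_pos: [0.4928, -0.0636, 0.2487]
ee_rot: [[0.01, -0.441, 0.897], [-0.008, 0.897, 0.441], [-1.0, -0.012, 0.005]]
ft_force: [4.4, -8.4, -3.5]
opening: 0.214
```

```bash
python3 - <<'E'
from h import *
o=r.get_obs();print(o["tool_pos"],o["ft_force"]@o["ee_rot"],o["opening"],o["ft_torque"],o["ee_rot"][:,0])
save("wrist","w16")
save("scene","s16",(270,180,430,310),4.6)
E
python3 arc.py .5505 -.1117 .0765 510 550 10
```

```text
[ 0.49284966 -0.06360565  0.24869782] [ 3.65472085 -9.49138777  0.24043702] 0.21376070837623867 [-1.4811307  -0.8756737  -0.06074835] [ 0.0095906  -0.00812087 -0.99992103]
ang now 139.78753177426123 0.07506664628549481 [ 0.49317494 -0.06323518  0.24868324] F [ 6.48905851 -8.34598368 -2.99912558]
{"claw": 0.01, "dx": 0, "dy": -0.0052, "dz": -0.0125, "wx": 0, "wy": 0, "wz": 0}, {"claw": 0.01, "dx": 0, "dy": -0.0136, "dz": -0.0229, "wx": 0, "wy": 0, "wz": 0}, {"claw": 0.01, "dx": 0.0001, "dy": -0.0236, "dz": -0.0317, "wx": 0, "wy": 0, "wz": 0}, {"claw": 0.01, "dx": 0.0002, "dy": -0.035, "dz": -0.0386, "wx": 0, "wy": 0, "wz": 0}, {"claw": 0.01, "dx": 0.0003, "dy": -0.0474, "dz": -0.0434, "wx": 0, "wy": 0, "wz": 0}
```

View pics/s16.png

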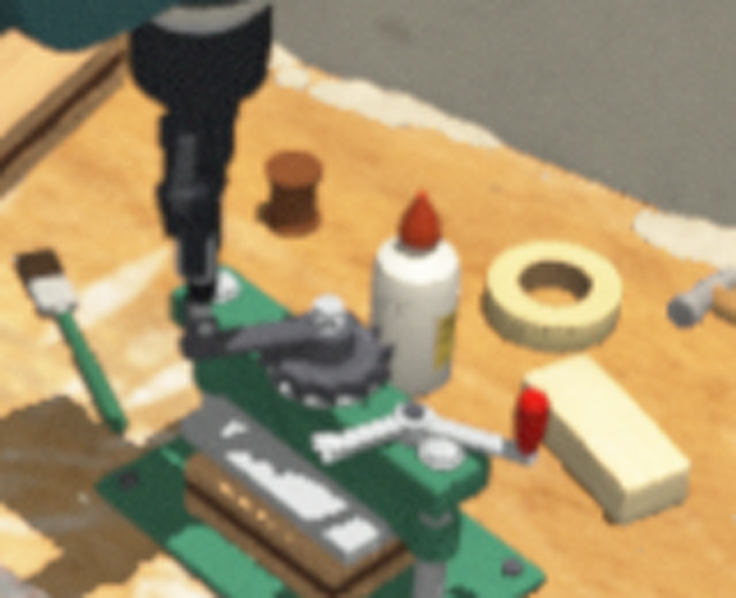

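View pics/w16.png

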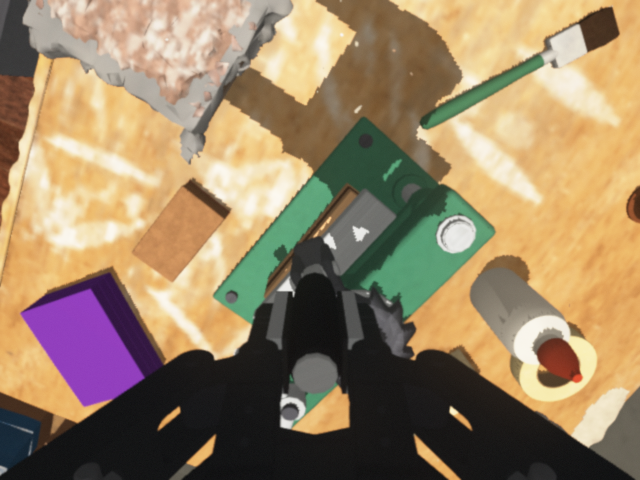

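```bash
python3 arc.py .5505 -.1117 .079 550 550 10
```

```text
ang now 139.78753177426123 0.07506664628549481 [ 0.49317494 -0.06323518  0.24868324] F [ 6.48905851 -8.34598368 -2.99912558]
{"claw": 0.01, "dx": 0.0003, "dy": -0.0467, "dz": -0.0458, "wx": 0, "wy": 0, "wz": 0}
```

Request:
move_arm([
  {"claw":0.01,"dx":0,"dy":-0.0052,"dz":-0.0125,"wx":0,"wy":0,"wz":0},
  {"claw":0.01,"dx":0,"dy":-0.0136,"dz":-0.0229,"wx":0,"wy":0,"wz":0},
  {"claw":0.01,"dx":0,"dy":-0.0236,"dz":-0.0317,"wx":0,"wy":0,"wz":0},
  {"claw":0.01,"dx":0,"dy":-0.035,"dz":-0.0386,"wx":0,"wy":0,"wz":0},
  {"claw":0.01,"dx":0,"dy":-0.0474,"dz":-0.0434,"wx":0,"wy":0,"wz":0},
  {"claw":0.01,"dx":0,"dy":-0.0467,"dz":-0.0458,"wx":0,"wy":0,"wz":0},
  {"claw":0.01,"dx":0,"dy":-0.0467,"dz":-0.0458,"wx":0,"wy":0,"wz":0},
  {"claw":0.01,"dx":0,"dy":-0.0467,"dz":-0.0458,"wx":0,"wy":0,"wz":0},
])

```text
time: 17.05
tool_pos: [0.4748, -0.125, 0.2487]
ee_rot: [[0.014, -0.442, 0.897], [-0.008, 0.897, 0.442], [-1.0, -0.013, 0.009]]
ft_force: [21.5, 0.7, -9.4]
opening: 0.215
```

```bash
python3 - <<'E'
from h import *
o=r.get_obs();print(o["tool_pos"],o["ft_force"],o["opening"],o["ft_torque"],o["ee_rot"][:,0])
p=o["tool_pos"]-[.5505,-.1117,0];print(np.hypot(*p[:2]),np.degrees(np.arctan2(p[1],p[0])))
save("scene","s17",(270,180,430,310),4.6)
save("side","d17",(290,170,430,300),5.5)
E
```

```text
[ 0.47478009 -0.12496818  0.24873294] [21.47834446  0.72368987 -9.40776986] 0.21497368720774004 [ 0.3245227  -3.54420916  0.02778997] [ 0.01381513 -0.00770811 -0.99987486]
0.07687359541253977 -170.06113305930592
```

View pics/s17.png

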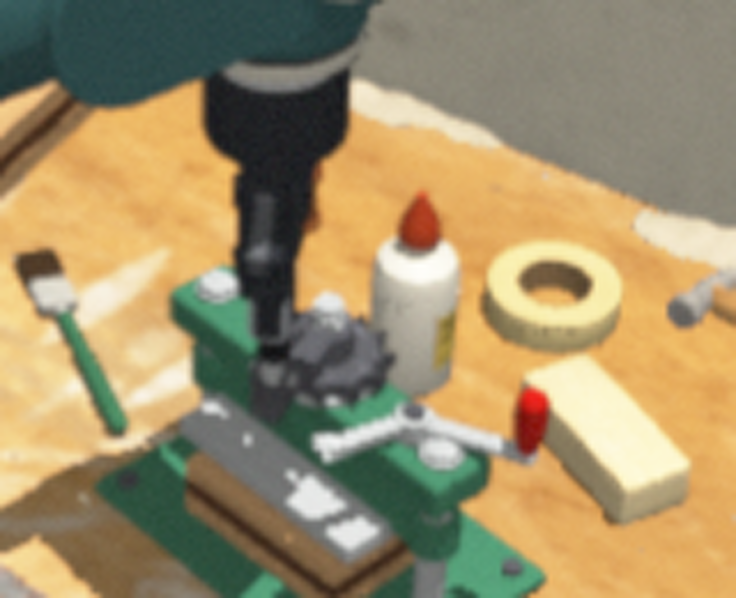

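View pics/d17.png

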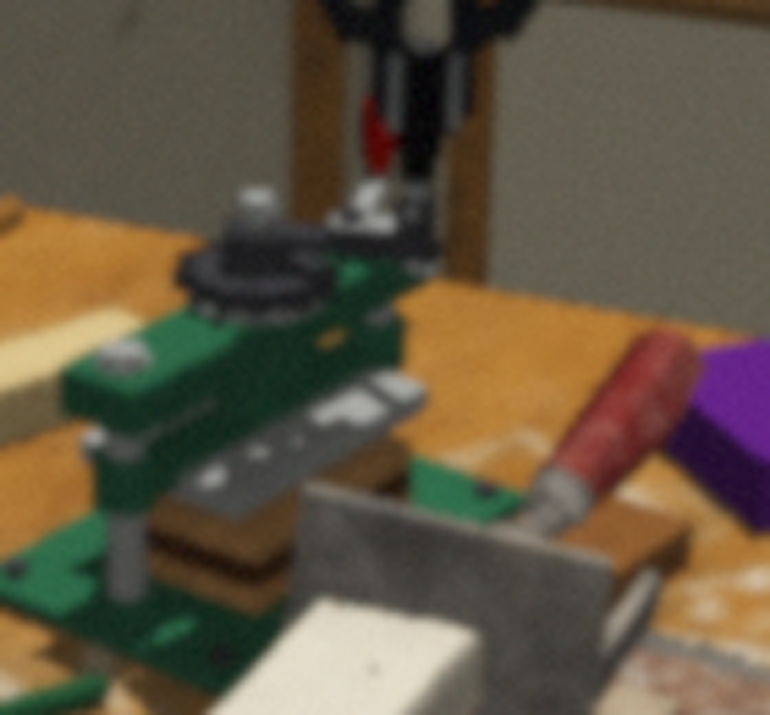

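Request:
move_arm([
  {"claw":0.035,"dx":0,"dy":0,"dz":0,"wx":0,"wy":0,"wz":0},
  {"claw":0.05,"dx":0,"dy":0,"dz":0,"wx":0,"wy":0,"wz":0},
  {"claw":0.06,"dx":0,"dy":0,"dz":0,"wx":0,"wy":0,"wz":0},
  {"claw":0.06,"dx":0,"dy":0,"dz":0,"wx":0,"wy":0,"wz":0},
  {"claw":0.06,"dx":-0.02,"dy":0,"dz":0,"wx":0,"wy":0,"wz":0},
  {"claw":0.06,"dx":-0.05,"dy":0,"dz":0,"wx":0,"wy":0,"wz":0},
  {"claw":0.06,"dx":-0.09,"dy":0,"dz":0,"wx":0,"wy":0,"wz":0},
  {"claw":0.06,"dx":-0.13,"dy":0,"dz":0,"wx":0,"wy":0,"wz":0},
  {"claw":0.06,"dx":-0.16,"dy":0,"dz":0,"wx":0,"wy":0,"wz":0},
  {"claw":0.06,"dx":-0.16,"dy":0,"dz":0,"wx":0,"wy":0,"wz":0},
])

```text
time: 18.15
tool_pos: [0.4728, -0.1237, 0.4133]
ee_rot: [[0.019, -0.442, 0.897], [-0.01, 0.897, 0.442], [-1.0, -0.017, 0.013]]
ft_force: [-0.1, -0.1, -0.7]
opening: 0.699
```

```bash
python3 - <<'E'
from h import *
o=r.get_obs();print(o["tool_pos"],o["ft_force"])
save("scene","s18",(270,200,430,330),4.6)
save("side","d18",(290,170,430,300),5.5)
save("wrist","w18",None,1.25)
c=r.read_camera("scene"); cd=r.read_camera("side")
h=[.5505-.0739,-.1117-.0128]
for z in (.1925,.267): print((proj(c,[*h,z])-[270,200])*4.6,(proj(cd,[*h,z])-[290,170])*5.5)
E
```

```text
[ 0.47282516 -0.12374565  0.41330285] [-0.08924903 -0.06432138 -0.73112969]
[[268.78124223 274.09339762]] [[412.50334115 200.48345724]]
[[272.8695097 167.7737684]] [[416.79665004  43.63786844]]
```

View pics/s18.png

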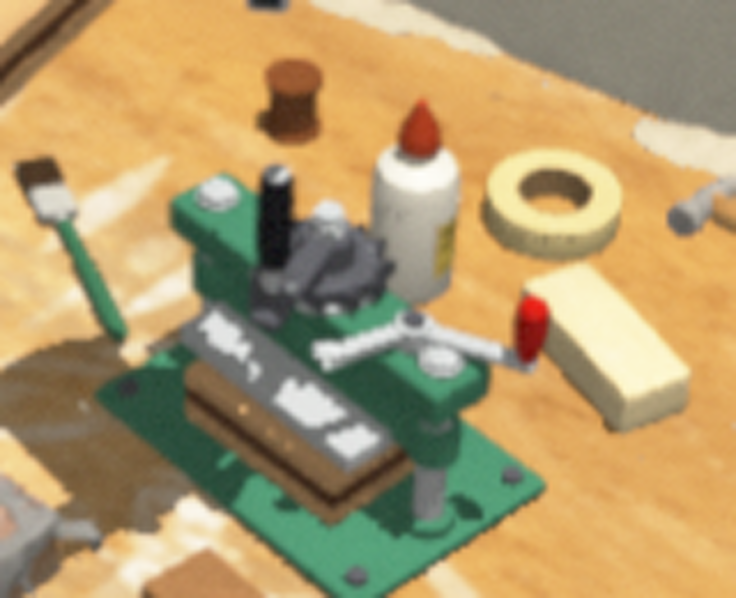

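View pics/d18.png

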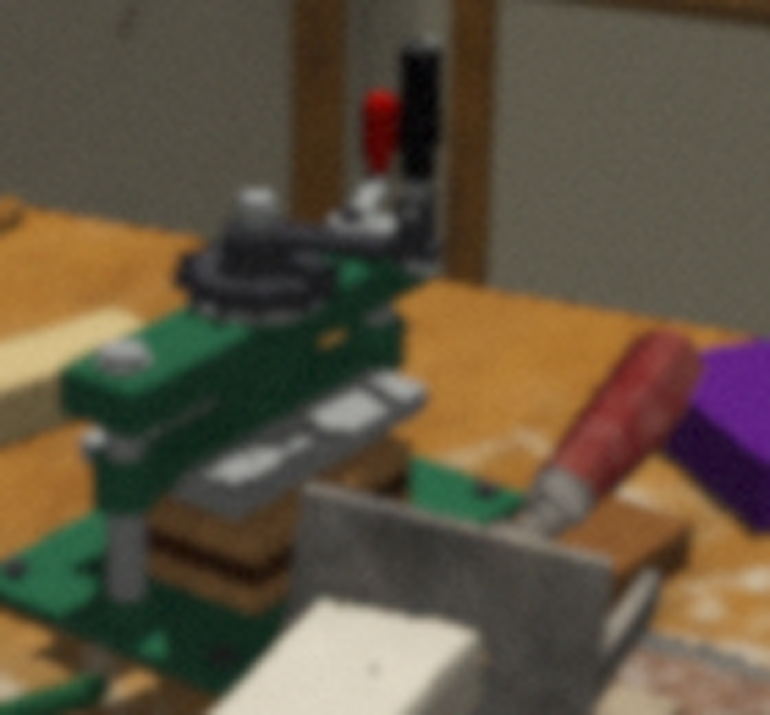

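View pics/w18.png

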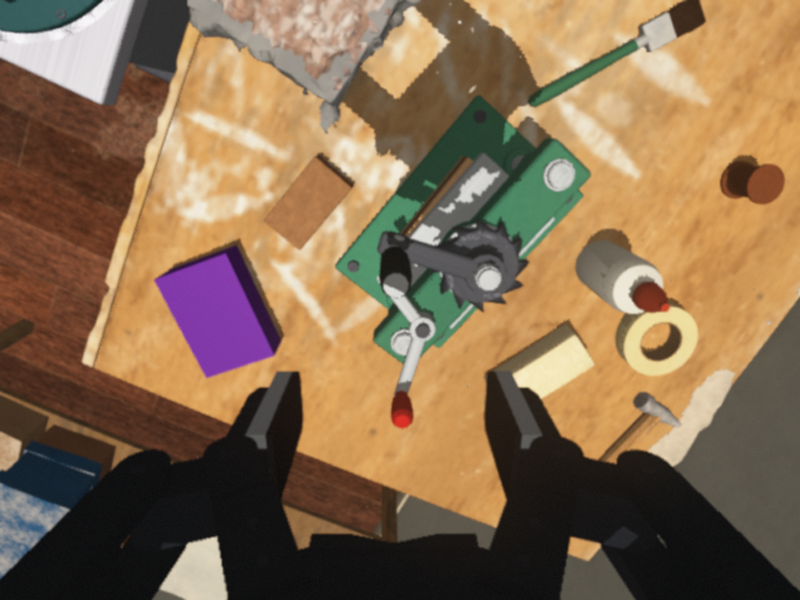

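```bash
python3 - <<'E'
from fit import *
c=L("w18"); s=L("s18"); d=L("d18")
hub=onz(c,(np.array([488,277])+.5)/1.25-.5,.19); print("hub",hub)
for a in (-170,-172,-174):
  for t in (0,-3,-6):
    A=np.radians(a);T=np.radians(t); u=np.array([np.cos(A),np.sin(A)])
    hi=np.array([.5505,-.1117])+.075*u
    top=np.array([*(hi+.077*np.sin(T)*u),.1925+.077*np.cos(T)])
    print(a,t,((proj(c,np.array([[*hi,.1925],top]))+.5)*1.25-.5).round().tolist(),((proj(s,top)-[270,200])*4.6).round(),((proj(d,top)-[290,170])*5.5).round())
E
python3 - <<'E'
import cv2
im=cv2.imread("pics/w18.png")[210:310,340:440]
cv2.imwrite("pics/w18z.png",cv2.resize(im,None,fx=6,fy=6,interpolation=cv2.INTER_CUBIC))
E
```

```text
hub [ 0.54846284 -0.11274598  0.19      ]
-170 0 [[395.0, 251.0], [397.0, 283.0]] [[273. 164.]] [[417.  38.]]
-170 -3 [[395.0, 251.0], [403.0, 285.0]] [[277. 160.]] [[408.  38.]]
-170 -6 [[395.0, 251.0], [410.0, 287.0]] [[280. 156.]] [[399.  38.]]
-172 0 [[396.0, 247.0], [398.0, 279.0]] [[269. 163.]] [[416.  40.]]
-172 -3 [[396.0, 247.0], [405.0, 281.0]] [[272. 159.]] [[407.  39.]]
-172 -6 [[396.0, 247.0], [411.0, 283.0]] [[276. 155.]] [[398.  39.]]
-174 0 [[397.0, 244.0], [400.0, 275.0]] [[265. 161.]] [[414.  42.]]
-174 -3 [[397.0, 244.0], [406.0, 277.0]] [[268. 157.]] [[405.  41.]]
-174 -6 [[397.0, 244.0], [413.0, 279.0]] [[272. 154.]] [[397.  41.]]
```

View pics/w18z.png

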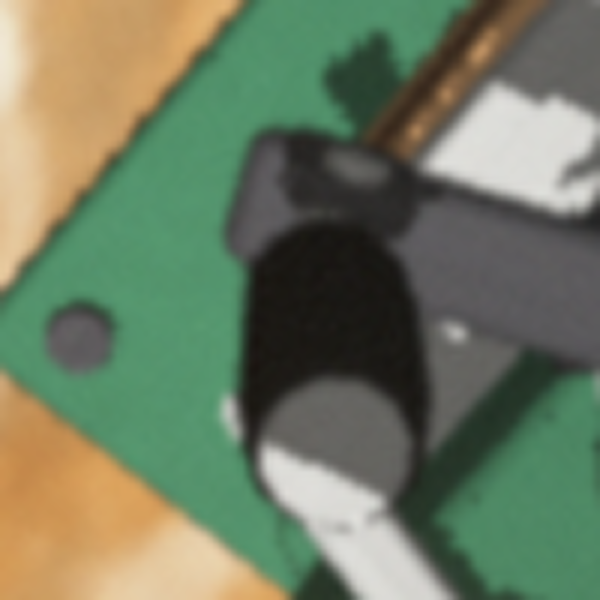

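```bash
python3 - <<'E'
from station import r
print(r.hand_in(), r.get_obs()["time"])
E
```

```text
the job is handed in; nothing more can be done
the job is handed in; nothing more can be done
```

The press is open and the job is handed in, after about 19 s on the robot's clock.

- **Pawl:** I gripped the red knob and swung it about 40° (0.69 rad) off the ratchet wheel. The last pictures show it still off.
- **Handle:** The first lift stopped about 6° short because the grip slipped. I re-gripped it and pushed outwards until it met its stop with about 21 N, before any winding. After release, the top of the handle is within about 2 px of where an upright handle should appear in the wrist picture.
- **Crank:** I wound it about 433° (7.6 rad) anticlockwise from the start. That works out to about 12 mm of platen lift. The side and scene pictures show air above the blank, but I got the figure from the crank angle and did not measure it in the images.
- **Rest of the scene:** The blank lies on the base, and the other things looked unmoved. The gripper is clear of everything, with almost no force on the wrist.

One disagreement: the scene camera put the press about 8 mm from where the wrist camera did. I went with the wrist camera, which agreed to 1–2 mm with where the pawl knob and handle actually were when gripped.

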